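# Change over the desktop router

## Robot

A 6-joint arm with a two-finger parallel gripper is mounted at the origin on a cart in front of the work surface, level with it; the furniture and walls round the work are solid. World frame = base frame: x ahead of the robot, y to its left, z up, the work surface at z = 0. Lengths are in m, angles in rad, forces in N, time in s.
With the tool pointing down it reaches from about 0.25 to 0.725 m from the base axis. Payload 4 kg.
Tool frame: the origin (TCP) lies on the centre line of the jaws, within the pads' length; the fingertips stand 17 mm ahead of it and the grasp point (between the pads) lies 2 mm behind it; z points along the fingers, y is the line along which they close (so a half turn about z gives the same grasp; the last joint's range is limited). The gripper opens to 85 mm and grips with 20 to 120 N. Pads are 22 mm wide; open, the fingers measure 114 mm over their backs; the gripper's body (76 mm by 85 mm) begins 54 mm behind the grasp point. The pads swing forward as they close: fully open they stand 13 mm farther back than shut.
Start: joints at [1.306, 0.241, 0.005, 1.335, 0, 1.571], TCP at [0.131, 0.483, 0.21] pointing down, gripper open.
Joint ranges: [-2.72, 2.72], [-1.05, 1.87], [-1.09, 1.28], [-1.99, 2.15], [-1.42, 1.44], [-3.14, 3.14]. Speed limits (rad/s): [2.79, 2.79, 3.14, 3.14, 3.14, 3.14].

## Interface

Orientations are given as a unit quaternion [x, y, z, w].
In Python, from workcell import get_obs, imaging, order gives the robot as it stands.
- The arm moves only by the tool apply_moves, never from a script. Its argument "targets" is a list that holds one entry, the list of rows, each a list of 5 numbers: the shift along the world's x, y, z in units of 40 mm (1.0 is 40 mm), then the turn about the world's z in degrees, then the gripper command: -1 is shut, 1 is fully open, values between are in proportion. In form: [[[dx, dy, dz, turn, fingers], ...]]. A call has 1 to 8 rows; each row shifts and turns the commanded pose from where the row before left it; what a row does not reach is not made up. A row lasts 1/12 s, in which the tool goes at most 41.7 mm and 7.16 degrees, less where a joint would pass 70% of its speed; a pose out of reach is approached as far as the arm can. A call is refused whole if a number of a shift passes 1 or a number of a turn 7.16, either way. A call with a gripper value outside its range is refused whole. The fingers move at their own pace and stop on an object; the grip force is fixed at half the most. Time passes only in rows, so rows that do not move let the fingers close. It gives the time, the measured TCP pose, the force, the opening and the grip force at its end, in the units of the state.
- get_obs(): the state, without advancing time (a new reading comes with each control period).
- imaging.camera(name): name is "side" or "top"; returns (picture, depth): 384x512x3 uint8, blue, green, red; 384x512 float32, m along the optical axis (not along the pixel's ray), 0 where there is no reading.
- imaging.get_calibration(name): a dict with "camera_matrix" (3x3 intrinsics, pixels), "eye" and "rotation" of the camera in the world. Camera axes: x right, y down, z forward; pixel columns grow to the right and rows downward; lengths in m; the calibration is good to about 2 mm. A picture is of the moment at which its call begins. get_calibration takes no time and is no camera call.
- order.job_done(): hands the job in; it is judged then, once.
The state is a dict: "clock": time; "joint_pos": joint angles; "joint_vel": joint speeds; "tau": joint torques, N m; "eef_pos": TCP position; "tool_rot": TCP orientation; "ft_force": force on the tool from outside, world axes, zero at the start; "ft_torque": the same for the moment, N m; "grip_width": finger opening in m; "grasp_force": force on a finger pad.
Only numpy, scipy, OpenCV 4.12 (cv2) and the standard library are available. Lean on these libraries where they do the work, as an engineer would, in place of code of your own. Each camera call takes 0.05 s, during which the arm holds its last target. There are 200 camera calls.

## Task

The router has finished its batch: slide its clear guard door fully open, take every finished block off the bed and put them in the machine's open parts drawer, then lay the fresh blank from the bench flat on the bed, lengthwise front to back and centred on the wide middle groove. Leave the machine with the drawer pushed fully in and the guard slid fully shut, and leave the pencil and the roll of black tape where they lie.

Things in the scene. Friction and masses are not known exactly. Their poses are not given: they have to be found in the camera images.
- router: desktop router, a grey machine fixed on the bench, turned slightly; origin at the centre of its footprint on the bench, x to its rear (away from the robot), y to its left, z up. It spans x=-165 to +182, y=-109 to +109 mm. Behind the bed (from x=0) is a deck 84 mm high over which the guard slides; from x=160 mm a rear housing 138 mm high. Left side: the drawer's bay, under the bed.
- bed_centre (a point): centre of the upper face of the bed, a dark metal plate 150 (x) x 190 mm (y), 60 mm above the bench, inside walls 14 mm thick whose tops are 86 mm above the bench; axes as the router's. A wide bright groove (9 mm, flush) runs front to back (x) through this point, between narrower ones.
- guard (a joint): clear guard door, a flat panel over the bed that slides level on tracks to the rear (the router's +x): 0 fully shut, 0.15 m fully open and clear of the bed; starts 0 to 0.02; needs about 2 N plus 6 N s/m and stays where it is left. Its underside is 90 mm, its top 96 mm above the bench.
- guard_grip (a point): centre of the top of the guard's grip, an upright black rib 12 mm thick (x) and 80 mm long (y) on the panel, its sides free for 24 mm below this point (there a 22 mm wide foot plate begins); 122 mm above the bench; moves with the guard; 142 mm in front of the router's origin when shut
- parts_drawer (a joint): steel parts drawer in the router's base, sliding out of its left side (the router's +y): 0 fully shut, 0.16 m fully out; starts 0.135 to 0.155 out; needs about 2 N plus 6 N s/m and stays where it is left. When out by d, it is open to above from the router's left side to d - 8 mm from it.
- drawer_floor (a point): centre of the drawer's inner floor (12 mm above the bench), moves with the drawer; axes as the router's. Inside, the drawer is 210 mm (x, front to back) by 155 mm (y); side walls stand 27 mm, its front 35 mm above this floor. Drawer shut: at (-45, +25.5, 12) mm from the router's origin
- drawer_handle (a point): middle of the drawer's handle, a round steel bar 10 mm thick, 80 mm long (along the router's x), 37 mm above the bench, its middle 40 mm out from the drawer's front; moves with the drawer
- block_0: finished hardwood block, a cuboid 50 (its x) x 30 (its y) x 20 mm (z), pale wood, with a dark cross groove and two small holes (marks only) on its top; origin at the centre of its underside. It starts lying flat on the router bed, its 50 mm length roughly front to back. All blocks are alike; two or three of the four are there.
- block_1: finished hardwood block, a cuboid 50 (its x) x 30 (its y) x 20 mm (z), pale wood, with a dark cross groove and two small holes (marks only) on its top; origin at the centre of its underside. It starts lying flat on the router bed, its 50 mm length roughly front to back. All blocks are alike; two or three of the four are there.
- block_2: finished hardwood block, a cuboid 50 (its x) x 30 (its y) x 20 mm (z), pale wood, with a dark cross groove and two small holes (marks only) on its top; origin at the centre of its underside. It starts lying flat on the router bed, its 50 mm length roughly front to back. All blocks are alike; two or three of the four are there.
- block_3: finished hardwood block, a cuboid 50 (its x) x 30 (its y) x 20 mm (z), pale wood, with a dark cross groove and two small holes (marks only) on its top; origin at the centre of its underside. It starts lying flat on the router bed, its 50 mm length roughly front to back. All blocks are alike; two or three of the four are there.
- blank: the fresh hardwood blank, a plain brown bar 115 (its x) x 40 (its y) x 22 mm (z), lying on the bench to the left of the drawer; origin at the centre of its underside
- pencil: red wooden pencil, 174 mm, lying near the front edge of the bench; origin at the centre of its underside. Not part of the job.
- insul_roll: small black roll of tape, 62 mm across, 19 mm high, lying flat on the bench behind the blank; origin at the centre of its underside. Not part of the job.

How it is judged:
On the way:
1. the guard is slid open (at least 130 of 150 mm) (value of joint guard above 0.13 m), for 0.2 s.
At the end, for the whole second after the job is handed in: every block that is there rests inside the drawer; the blank lies flat on the bed, within 30 mm of the bed's centre front to back and 15 mm sideways, its length within 8 degrees of the groove; guard and drawer are both shut to within 6 mm; all at rest (x of block_0 in the frame of drawer_floor between -0.107 and 0.107 m and y of block_0 in the frame of drawer_floor between -0.08 and 0.08 m and z of block_0 in the frame of drawer_floor between -0.006 and 0.034 m and linear speed of each of block_0, block_1, block_2, block_3, blank below 0.02 m/s and x of block_1 in the frame of drawer_floor between -0.107 and 0.107 m and y of block_1 in the frame of drawer_floor between -0.08 and 0.08 m and z of block_1 in the frame of drawer_floor between -0.006 and 0.034 m and x of block_2 in the frame of drawer_floor between -0.107 and 0.107 m and y of block_2 in the frame of drawer_floor between -0.08 and 0.08 m and z of block_2 in the frame of drawer_floor between -0.006 and 0.034 m and x of block_3 in the frame of drawer_floor between -0.107 and 0.107 m and y of block_3 in the frame of drawer_floor between -0.08 and 0.08 m and z of block_3 in the frame of drawer_floor between -0.006 and 0.034 m and x of blank in the frame of bed_centre between -0.03 and 0.03 m and y of blank in the frame of bed_centre between -0.015 and 0.015 m and z of blank in the frame of bed_centre between -0.006 and 0.028 m and angle between the x axis of blank and the x axis of bed_centre, either way round below 0.14 rad and angle between the z axis of blank and the z axis of bed_centre, either way round below 0.1 rad and value of joint each of guard, parts_drawer below 0.006 m); the robot touches nothing.
It fails at once if red wooden pencil pushed more than 40 mm (distance of pencil from where it was at the start of the episode above 0.04 m).
It fails at once if small black roll of tape pushed more than 40 mm (distance of insul_roll from where it was at the start of the episode above 0.04 m).
Of block_0, block_1, block_2, block_3 only 2 to 3 are there at a start; the rules pass over those that are not, and their reading is None.
At some moment in a run one of blank may be knocked a few centimetres aside while the robot is not near it.
Once in a run the grip may slacken for a moment while it holds something.
It also fails if it takes over 210 s, if anything falls off the work surface, if the arm or the gripper's body presses on something with over 40 N, if the wrist force passes 120 N, or if a joint passes its speed limit or range.

## Working session

There is one attempt and no reset: what is moved stays moved. The work goes in short steps, Python scripts to look and compute and a tool call to move; the robot and the scene stay as the last step left them, time stands still between calls to the robot, and variables do not carry over. Pictures are saved under pics/ and viewed, at most 14 in all, crops included, and the job is handed in when it is done.

Besides the shell and the picture viewer there is one more tool, called by a JSON object that holds its "method" and its "body", one argument or row to a line. apply_moves: Moves the arm, as the interface text tells. Its arguments: {"type":"object","properties":{"targets":{"type":"array","items":{"type":"array","items":{"type":"array","items":{"type":"number"}}}}},"required":["targets"]}

```bash
mkdir -p pics; ls
cat > h.py <<'E'
import numpy as np, cv2
from workcell import get_obs, imaging, order
def cap(n):
    im,d=imaging.camera(n); c=imaging.get_calibration(n)
    return im,d,c
def pts(d,c):
    K=np.array(c["camera_matrix"]);R=np.array(c["rotation"]);e=np.array(c["eye"])
    v,u=np.mgrid[:d.shape[0],:d.shape[1]]
    r=np.stack([(u-K[0,2])/K[0,0],(v-K[1,2])/K[1,1],np.ones(d.shape)],-1)
    return (r*d[...,None])@R.T+e
def ray(c,u,v,z):
    K=np.array(c["camera_matrix"]);R=np.array(c["rotation"]);e=np.array(c["eye"])
    w=R@np.array([(u-K[0,2])/K[0,0],(v-K[1,2])/K[1,1],1.]); return e+w*(z-e[2])/w[2]
E
python3 - <<'E'
from h import *
for n in("top","side"):
    im,d,c=cap(n); cv2.imwrite(f"pics/{n}0.png",cv2.resize(im,(800,600)));np.savez(f"{n}0.npz",im=im,d=d)
    print(n,c)
print(get_obs())
E
```

```text
pics
top {'camera_matrix': array([[492.80627499,   0.        , 260.34146563],
       [  0.        , 492.80627499, 194.57203374],
       [  0.        ,   0.        ,   1.        ]]), 'eye': array([0.35951143, 0.25016833, 1.05230122]), 'rotation': array([-0.70138166,  0.70866732, -0.05877949,  0.04898338])}
side {'camera_matrix': array([[452.9926921 ,   0.        , 253.85129132],
       [  0.        , 452.9926921 , 192.8662968 ],
       [  0.        ,   0.        ,   1.        ]]), 'eye': array([0.26824029, 1.04719093, 0.60012687]), 'rotation': array([-0.11828746,  0.86243243, -0.48599346,  0.07764496])}
{'clock': 0.1, 'joint_pos': array([1.30602119e+00, 2.41334115e-01, 3.88112070e-03, 1.33517581e+00,
       3.78114376e-06, 1.57079288e+00]), 'joint_vel': array([ 1.08201697e-03,  8.78749127e-05,  1.08953227e-03, -3.07380655e-04,
       -7.79013587e-04,  9.86738658e-04]), 'tau': array([-1.40027769e-04, -3.73138082e+01,  2.53010416e+01,  1.08607637e-02,
       -4.10925975e-05, -5.84979873e-06]), 'eef_pos': array([0.13069204, 0.48201209, 0.20911222]), 'tool_rot': array([ 1.31999431e-01,  9.91249369e-01, -9.07973792e-04, -1.22820505e-04]), 'ft_force': array([ 0.98472178,  0.06038028, -0.04470137]), 'ft_torque': array([-0.03716477, -0.00512494,  0.01246871]), 'grasp_force': 0.0, 'grip_width': 0.08458283682751536}
```

```bash
sed -i 's/R=np.array(c\["rotation"\])/R=Rot.from_quat(c["rotation"]).as_matrix()/; 1a from scipy.spatial.transform import Rotation as Rot' h.py
python3 - <<'E'
from h import *
for n in("top","side"):
    z=np.load(n+"0.npz");P=pts(z["d"],imaging.get_calibration(n)); print(n,P[192,256],[P[v,u].round(3).tolist() for v in (60,190,320) for u in (80,250,430)])
E
```

```text
top [0.52520076 0.24401277 0.01094116] [[0.81, 0.619, 0.047], [0.829, 0.254, -0.0], [0.882, -0.201, -0.126], [0.535, 0.622, 0.002], [0.53, 0.257, 0.01], [0.527, -0.132, 0.007], [0.19, 0.876, -0.774], [0.182, 0.266, -0.779], [0.173, -0.391, -0.788]]
side [0.54036685 0.13245428 0.02825068] [[0.83, 0.31, 0.38], [0.783, -0.636, 0.139], [0.005, -2.222, -0.226], [0.962, 0.244, 0.036], [0.555, 0.134, 0.033], [0.125, -0.033, -0.0], [0.735, 0.587, -0.001], [0.444, 0.508, -0.002], [0.079, 0.119, -0.299]]
```

View pics/top0.png

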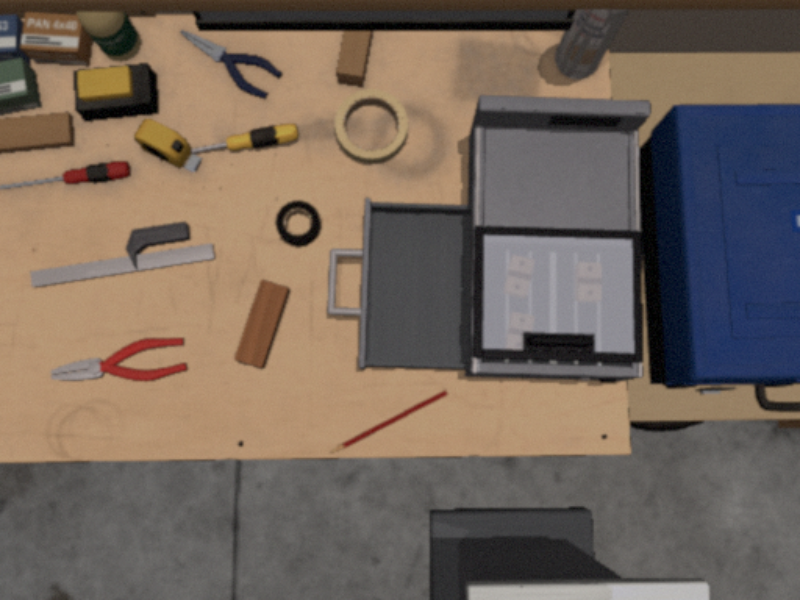

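View pics/side0.png

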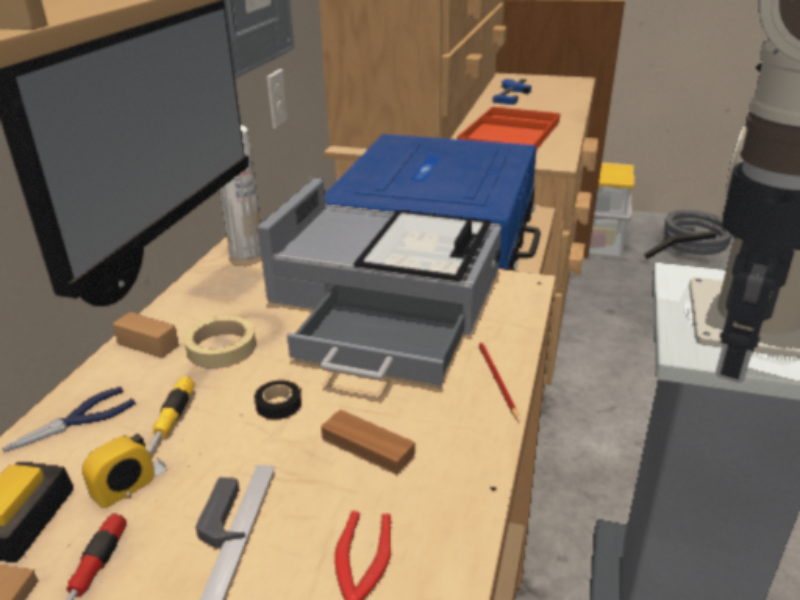

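The top view shows the router at about (480–645, 100–375) with its guard shut and the grip at (558,342). Two or three blocks show under the clear panel, near (518,275), (588,280) and (520,320). The drawer is at (365–470, 200–370), its handle at (345,283), the blank at (263,323), the tape at (298,223) and the pencil at (390,420). The side view agrees with this layout.

```bash
cat >> h.py <<'E'
def rect(Q):
    """min-area rectangle of xy points -> centre, long, short, angle of long side (deg)"""
    b=cv2.boxPoints(cv2.minAreaRect((Q[:,:2]*1000).astype(np.float32))); e=[b[1]-b[0],b[2]-b[1]]
    e.sort(key=np.linalg.norm); a=np.degrees(np.arctan2(e[1][1],e[1][0]))
    return b.mean(0).round(1),np.linalg.norm(e[1]).round(1),np.linalg.norm(e[0]).round(1),round((a+90)%180-90,1)
def big(m):
    n,l,s,_=cv2.connectedComponentsWithStats(m.astype(np.uint8)); return l==1+np.argmax(s[1:,4])
E
python3 - <<'E'
from h import *
for n in("top","side"):
    z=np.load(n+"0.npz");P=pts(z["d"],imaging.get_calibration(n));im=z["im"].astype(int);Z=P[...,2]
    box=(P[...,0]>.3)&(P[...,0]<.8)&(P[...,1]>-.15)&(P[...,1]<.62)
    def rep(nm,m):
        m=big(m&box); print(n,nm,m.sum(),rect(P[m]),"z",np.percentile(Z[m],[5,50,95]).round(4))
    R=P[...,1]<.17
    rep("housing",(Z>.128)&(Z<.145)&R&(P[...,0]>.6))
    rep("grip",(Z>.115)&(Z<.128)&R&(P[...,0]<.55))
    rep("router",(Z>.078)&R)
    rep("deck+",(abs(Z-.084)<.003)&R)
    rep("panel",(abs(Z-.096)<.004)&R)
    rep("drawerfloor",(abs(Z-.012)<.005)&(P[...,1]<.33)&(im.max(-1)<110))
    rep("handle",(abs(Z-.04)<.008)&(P[...,1]>.27)&(P[...,1]<.36)&(P[...,0]>.4)&(P[...,0]<.56))
    rep("blank",(Z>.015)&(Z<.03)&(P[...,1]>.36)&(P[...,1]<.5)&(im[...,2]-im[...,0]>40)&(P[...,0]<.53))
    rep("roll",(Z>.012)&(Z<.03)&(P[...,1]>.33)&(P[...,1]<.45)&(im.max(-1)<70))
E
```

```text
top housing 1288 (array([751.6,  35.3], dtype=float32), np.float32(218.0), np.float32(24.0), np.float32(88.0)) z [0.1302 0.1363 0.1392]
top grip 262 (array([458. ,  47.6], dtype=float32), np.float32(78.6), np.float32(12.1), np.float32(89.0)) z [0.1172 0.1204 0.1232]
top router 19012 (array([590.2,  41.5], dtype=float32), np.float32(347.4), np.float32(218.9), np.float32(-2.2)) z [0.0811 0.0919 0.1348]
top deck+ 5673 (array([665.3,  39.2], dtype=float32), np.float32(218.5), np.float32(157.6), np.float32(88.2)) z [0.0813 0.0833 0.0861]
top panel 6992 (array([519.8,  44.7], dtype=float32), np.float32(214.3), np.float32(170.4), np.float32(87.7)) z [0.0922 0.094  0.0972]
top drawerfloor 6118 (array([545.5, 218. ], dtype=float32), np.float32(209.3), np.float32(138.8), np.float32(-2.2)) z [0.0084 0.0113 0.0145]
top handle 460 (array([496.6, 309.1], dtype=float32), np.float32(132.4), np.float32(58.8), np.float32(7.8)) z [0.0371 0.0429 0.0474]
top blank 852 (array([487.5, 434. ], dtype=float32), np.float32(99.8), np.float32(40.6), np.float32(-17.5)) z [0.0186 0.0217 0.0246]
top roll 331 (array
[... 630 characters left out ...]
0.0816 0.0835 0.0861]
side panel 2286 (array([522.7,  45.4], dtype=float32), np.float32(220.1), np.float32(170.5), np.float32(87.8)) z [0.0923 0.0938 0.0964]
side drawerfloor 2292 (array([551.1, 185.5], dtype=float32), np.float32(202.7), np.float32(116.2), np.float32(-1.4)) z [0.0095 0.0113 0.0142]
side handle 584 (array([497.8, 310.5], dtype=float32), np.float32(129.4), np.float32(62.9), np.float32(7.4)) z [0.0335 0.0403 0.0466]
side blank 784 (array([488. , 436.7], dtype=float32), np.float32(96.6), np.float32(41.9), np.float32(-17.3)) z [0.0176 0.0209 0.0227]
side roll 228 (array([635.8, 387.5], dtype=float32), np.float32(58.8), np.float32(55.8), np.float32(-67.2)) z [0.0136 0.017  0.0191]
```

{"method": "apply_moves", "body": {
  "targets": [
    [[0.5,-0.68,0,-4.8,0],[0.5,-0.68,0,-4.8,0],[0.5,-0.68,0,-4.8,0],[0.5,-0.68,0,-4.8,0],[0.5,-0.68,0,-4.8,0],[0.5,-0.68,0,-4.8,0],[0.5,-0.68,0,-4.8,0],[0.5,-0.68,0,-4.8,0]]
  ]
}}

```text
clock: 0.77
eef_pos: [0.2912, 0.2633, 0.2096]
tool_rot: [0.452, 0.892, -0.0, -0.0]
ft_force: [1.7, -0.1, 0.6]
grip_width: 0.0427
grasp_force: 0.0
```

{"method": "apply_moves", "body": {
  "targets": [
    [[0.5,-0.68,0,-4.8,0],[0.5,-0.68,0,-4.8,0],[0.5,-0.68,0,-4.8,0],[0.5,-0.68,0,-4.8,0],[0.5,-0.68,0,-4.8,0],[0.5,-0.68,0,-4.8,0],[0.5,-0.68,0,-4.8,0],[0,0,0,0,0]]
  ]
}}

```text
clock: 1.43
eef_pos: [0.4336, 0.0705, 0.2095]
tool_rot: [0.693, 0.721, -0.0, 0.001]
ft_force: [-0.1, 0.2, 0.5]
grip_width: 0.0426
grasp_force: 0.0
```

{"method": "apply_moves", "body": {
  "targets": [
    [[0.64,-0.54,0,-4.5,0],[0,0,0,0,0],[0,0,-0.8,0,0],[0,0,-0.8,0,0],[0,0,-0.6,0,0],[0,0,0,0,0]]
  ]
}}

```text
clock: 1.93
eef_pos: [0.4515, 0.053, 0.117]
tool_rot: [0.717, 0.697, -0.004, -0.003]
ft_force: [-1.0, -0.1, -0.7]
grip_width: 0.0425
grasp_force: 0.0
```

Run:
```python
from h import *
im,d,c=cap("side"); o=get_obs(); print(o["eef_pos"],o["ft_force"])
cv2.imwrite("pics/s1.png",cv2.resize(im[100:220,200:360],(800,600)))
```

```text
[0.45328768 0.05320869 0.11956861] [-0.10267548 -0.1440043   0.15681221]
```

View pics/s1.png

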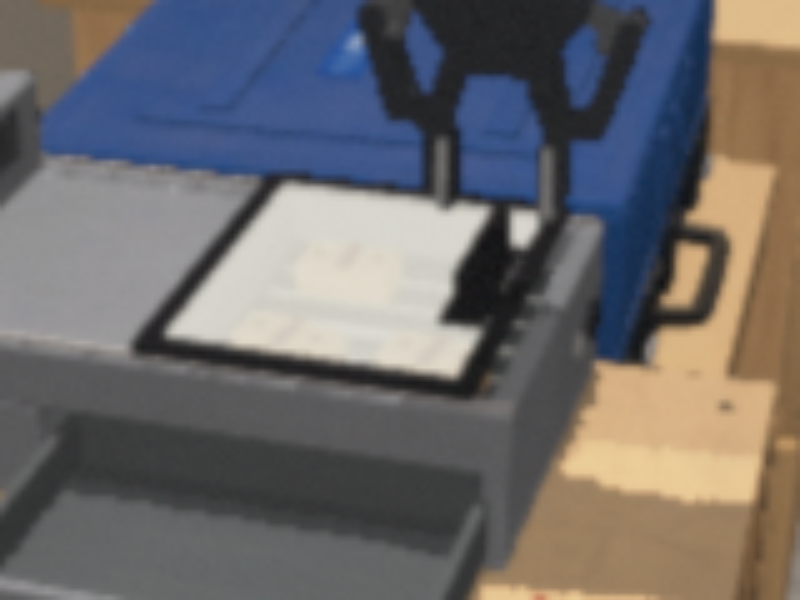

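The fingers straddle the rib: tips at (445,200) and (550,210), with the rib between them at (490,270). Three blocks show under the panel.

{"method": "apply_moves", "body": {
  "targets": [
    [[0.15,0,0,0,0],[0,0,0,0,-1],[0,0,0,0,-1],[0,0,0,0,-1],[0,0,0,0,-1],[0,0,0,0,-1],[0,0,0,0,-1]]
  ]
}}

```text
clock: 2.57
eef_pos: [0.4626, 0.053, 0.1223]
tool_rot: [0.717, 0.697, 0.0, 0.0]
ft_force: [0.5, -0.0, 1.1]
grip_width: 0.0003
grasp_force: 0.0
```

{"method": "apply_moves", "body": {
  "targets": [
    [[0.4,-0.015,0,0,-1],[0.4,-0.015,0,0,-1],[0.4,-0.015,0,0,-1],[0.4,-0.015,0,0,-1],[0.4,-0.015,0,0,-1],[0.4,-0.015,0,0,-1],[0.4,-0.015,0,0,-1],[0.3,-0.01,0,0,-1]]
  ]
}}

```text
clock: 3.23
eef_pos: [0.5876, 0.0483, 0.1217]
tool_rot: [0.717, 0.697, 0.0, 0.0]
ft_force: [-0.4, -0.5, 0.5]
grip_width: 0.0
grasp_force: 0.0
```

Run:
```python
from h import *
a=cap("side")[0]; b,d,c=cap("top"); print(get_obs()["eef_pos"])
cv2.imwrite("pics/s2.png",np.hstack([cv2.resize(a[80:230,180:380],(400,300)),cv2.resize(b[40:250,290:430],(400,600))[150:450]]))
P=pts(d,c);Z=P[...,2]
for n in("side","top"):
    im,d,c=cap(n);P=pts(d,c);Z=P[...,2];m=(Z>.115)&(Z<.128)&(im.max(-1)<70)&(P[...,1]<.17)&(P[...,1]>-.05)&(P[...,0]>.4)&(P[...,0]<.7); print(n,rect(P[big(m)]))
```

```text
[0.58802687 0.0482312  0.12154495]
side (array([457.7,  50.1], dtype=float32), np.float32(81.0), np.float32(8.7), np.float32(86.0))
top (array([458. ,  48.5], dtype=float32), np.float32(77.1), np.float32(12.1), np.float32(89.5))
```

View pics/s2.png

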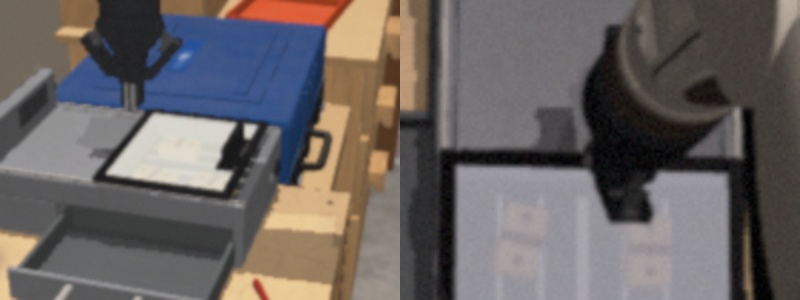

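The rib did not move: the guard is still shut, its grip near (235,150) in the left half. The closed fingers stand over the deck at (130,95). I'll measure where the tips really are.

Run:
```python
from h import *
z0=np.load("side0.npz")
im,d,c=cap("side");P=pts(d,c);m=big((abs(P[...,0]-.588)<.07)&(P[...,1]>-.1)&(P[...,1]<.15)&(P[...,2]>.1)&(P[...,2]<.25)&(d<z0["d"]-.02));Q=P[m]
for a in np.arange(.1,.2,.01):
    q=Q[(Q[:,2]>a)&(Q[:,2]<=a+.01)]
    if len(q): print(a.round(2),len(q),q.min(0).round(3),q.max(0).round(3),np.median(q,0).round(3))
```

```text
0.14 19 [0.578 0.053 0.143] [0.599 0.062 0.15 ] [0.585 0.059 0.147]
0.15 43 [0.574 0.042 0.151] [0.599 0.061 0.16 ] [0.585 0.057 0.155]
0.16 48 [0.573 0.04  0.16 ] [0.602 0.063 0.17 ] [0.583 0.057 0.165]
0.17 51 [0.574 0.042 0.17 ] [0.601 0.066 0.18 ] [0.586 0.057 0.176]
0.18 57 [0.558 0.05  0.18 ] [0.617 0.063 0.19 ] [0.589 0.059 0.187]
0.19 124 [0.552 0.036 0.19 ] [0.623 0.066 0.2  ] [0.591 0.059 0.196]
```

{"method": "apply_moves", "body": {
  "targets": [
    [[-0.65,0,0,0,0],[-0.65,0,0,0,0],[-0.65,0,0,0,0],[-0.65,0,0,0,0],[-0.65,0,0,0,0],[0,0,0,0,0],[0,0,0,0,0]]
  ]
}}

```text
clock: 4.07
eef_pos: [0.4545, 0.0484, 0.1223]
tool_rot: [0.717, 0.697, -0.0, -0.0]
ft_force: [1.4, -0.2, -0.1]
grip_width: 0.0428
grasp_force: 0.0
```

{"method": "apply_moves", "body": {
  "targets": [
    [[0,0,-0.3,0,0],[0,0,-0.3,0,0],[0,0,-0.2,0,0],[0,0,-0.1,0,0],[0,0,0,0,0]]
  ]
}}

```text
clock: 4.48
eef_pos: [0.4561, 0.0483, 0.085]
tool_rot: [0.717, 0.697, -0.001, -0.001]
ft_force: [-0.4, -0.0, 0.5]
grip_width: 0.0425
grasp_force: 0.0
```

{"method": "apply_moves", "body": {
  "targets": [
    [[0,0,0,0,-1],[0,0,0,0,-1],[0,0,0,0,-1],[0,0,0,0,-1],[0,0,0,0,-1]]
  ]
}}

```text
clock: 4.9
eef_pos: [0.4575, 0.0484, 0.0867]
tool_rot: [0.718, 0.697, 0.001, 0.001]
ft_force: [0.9, 0.5, 2.9]
grip_width: 0.0099
grasp_force: 60.5
```

{"method": "apply_moves", "body": {
  "targets": [
    [[0.4,-0.015,0,0,-1],[0.4,-0.015,0,0,-1],[0.4,-0.015,0,0,-1],[0.4,-0.015,0,0,-1],[0.4,-0.015,0,0,-1],[0.4,-0.015,0,0,-1],[0.4,-0.015,0,0,-1],[0.4,-0.015,0,0,-1]]
  ]
}}

```text
clock: 5.57
eef_pos: [0.5846, 0.0433, 0.0868]
tool_rot: [0.718, 0.697, -0.0, -0.0]
ft_force: [-2.1, -0.6, 7.1]
grip_width: 0.0103
grasp_force: 60.9
```

{"method": "apply_moves", "body": {
  "targets": [
    [[0.1,0,0,0,-1],[0.08,0,0,0,-1],[0,0,0,0,-1],[0,0,0,0,-1]]
  ]
}}

```text
clock: 5.9
eef_pos: [0.5913, 0.0431, 0.0867]
tool_rot: [0.718, 0.696, -0.0, 0.0]
ft_force: [-1.4, -1.3, 4.7]
grip_width: 0.0104
grasp_force: 60.8
```

{"method": "apply_moves", "body": {
  "targets": [
    [[0,0,0,0,0],[0,0,0,0,0],[0,0,0.4,0,0],[0,0,0.8,0,0],[0,0,0.8,0,0],[0,0,0.4,0,0],[-0.4,0.5,0,6.9,0],[-0.4,0.5,0,6.9,0]]
  ]
}}

```text
clock: 6.57
eef_pos: [0.5606, 0.0835, 0.1832]
tool_rot: [0.627, 0.779, 0.001, 0.001]
ft_force: [0.8, 0.1, -0.6]
grip_width: 0.0425
grasp_force: 0.0
```

{"method": "apply_moves", "body": {
  "targets": [
    [[-0.4,0.5,0,6.9,0],[-0.4,0.6,0,6.9,0],[-0.5,0.6,0,6.9,0],[-0.5,0.6,0,6.9,0],[-0.5,0.6,0,6.9,0],[-0.5,0.6,0,6.9,0],[-0.5,0.6,0,6.9,0],[-0.5,0.6,0,6.9,0]]
  ]
}}

```text
clock: 7.23
eef_pos: [0.406, 0.2724, 0.1816]
tool_rot: [0.193, 0.981, -0.0, -0.0]
ft_force: [0.6, -0.3, -0.1]
grip_width: 0.0431
grasp_force: 0.0
```

{"method": "apply_moves", "body": {
  "targets": [
    [[-0.5,0.6,0,6.9,0],[-0.5,0.6,0,6.9,0],[0,0.6,0,6.9,0],[0,0,0,0,0]]
  ]
}}

```text
clock: 7.57
eef_pos: [0.3663, 0.3473, 0.1817]
tool_rot: [0.013, 1.0, 0.001, 0.0]
ft_force: [1.5, 0.1, 0.4]
grip_width: 0.0427
grasp_force: 0.0
```

Run:
```python
from h import *
rows=[]
for n in("top","side"):
    im,d,c=cap(n);P=pts(d,c);Z=P[...,2];np.savez(n+"1.npz",im=im,d=d)
    cv2.imwrite(f"pics/{n}1.png",cv2.resize(im[110:260,230:430] if n=="top" else im[100:220,160:360],(800,600)))
    m=(Z>.072)&(Z<.088)&(im[...,2].astype(int)-im[...,0]>15)&(P[...,0]>.42)&(P[...,0]<.6)&(P[...,1]>-.06)&(P[...,1]<.15)
    k,l,s,_=cv2.connectedComponentsWithStats(m.astype(np.uint8))
    for i in range(1,k):
        if s[i,4]>60: print(n,s[i],rect(P[l==i]),np.median(Z[l==i]))
    g=(Z>.115)&(Z<.128)&(P[...,0]>.5)&(P[...,0]<.65)&(P[...,1]<.15)&(P[...,1]>-.06)
    if g.any(): print("grip",rect(P[big(g)]))
print(get_obs()["eef_pos"],get_obs()["tool_rot"])
```

```text
top [323 164  19  26 369] (array([546.6,  90.2], dtype=float32), np.float32(50.9), np.float32(30.0), np.float32(-13.7)) 0.07904553693569094
top [369 168  16  25 378] (array([5.374e+02, 2.000e-01], dtype=float32), np.float32(49.1), np.float32(30.6), np.float32(-0.8)) 0.07889797680223337
top [324 200  18  26 382] (array([472. ,  92.2], dtype=float32), np.float32(50.2), np.float32(30.2), np.float32(-11.3)) 0.07900264121708844
grip (array([589.6,  42.4], dtype=float32), np.float32(78.4), np.float32(12.5), np.float32(87.7))
side [259 148  21   9 140] (array([541.1,   2.4], dtype=float32), np.float32(50.2), np.float32(36.2), np.float32(-2.3)) 0.07857075765602689
side [246 162  23  12 166] (array([549.6,  92.1], dtype=float32), np.float32(51.1), np.float32(33.7), np.float32(-12.2)) 0.0787465472998532
side [275 166  23  11 172] (array([474.5,  94.9], dtype=float32), np.float32(48.8), np.float32(34.4), np.float32(-10.8)) 0.07851700627702268
grip (array([592.1,  43.5], dtype=float32), np.float32(79.8), np.float32(11.9), np.float32(87.5))
[0.36688424 0.34400948 0.18145332] [ 1.66583649e-02  9.99861101e-01 -4.27942296e-04 -3.06093206e-04]
```

View pics/top1.png

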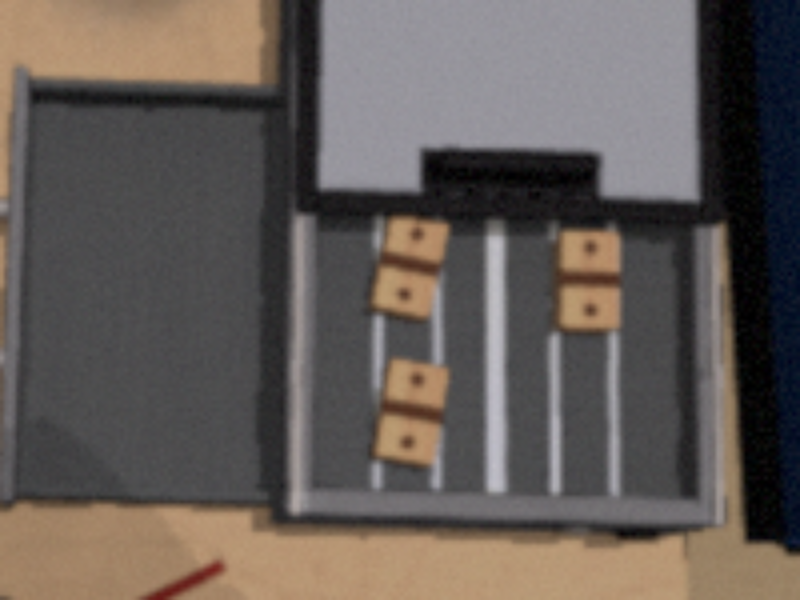

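The guard is fully open, with its rib at 590 mm where 591 is expected. Three blocks lie on the bed at crop pixels (410,268), (588,280) and (411,412). Their tops measure 79 mm and both views agree. I'll start with the front-left block.

{"method": "apply_moves", "body": {
  "targets": [
    [[0.33,-0.78,0,-1.15,0],[0.33,-0.78,0,-1.15,0],[0.33,-0.78,0,-1.15,0],[0.33,-0.78,0,-1.15,0],[0.33,-0.78,0,-1.15,0],[0.33,-0.78,0,-1.15,0],[0.33,-0.78,0,-1.15,0],[0.33,-0.78,0,-1.15,0]]
  ]
}}

```text
clock: 8.33
eef_pos: [0.4731, 0.091, 0.1818]
tool_rot: [0.099, 0.995, -0.0, -0.0]
ft_force: [0.7, 1.0, 1.0]
grip_width: 0.0425
grasp_force: 0.0
```

{"method": "apply_moves", "body": {
  "targets": [
    [[0,0,0,0,0],[0,0,-0.6,0,0],[0,0,-0.6,0,0],[0,0,-0.4,0,0],[0,0,0,0,0],[0,0,0,0,0]]
  ]
}}

```text
clock: 8.83
eef_pos: [0.472, 0.0931, 0.1173]
tool_rot: [0.098, 0.995, -0.0, -0.001]
ft_force: [-0.1, -0.6, 0.3]
grip_width: 0.0428
grasp_force: 0.0
```

{"method": "apply_moves", "body": {
  "targets": [
    [[0,0,-0.6,0,0],[0,0,-0.6,0,0],[0,0,-0.4,0,0],[0,0,-0.25,0,0],[0,0,0,0,0],[0,0,0,0,0]]
  ]
}}

```text
clock: 9.33
eef_pos: [0.4739, 0.094, 0.0449]
tool_rot: [0.098, 0.995, 0.0, 0.0]
ft_force: [-0.3, 0.3, -0.2]
grip_width: 0.0427
grasp_force: 0.0
```

{"method": "apply_moves", "body": {
  "targets": [
    [[0,0,0,0,-1],[0,0,0,0,-1],[0,0,0,0,-1],[0,0,0,0,-1],[0,0,0,0,-1]]
  ]
}}

```text
clock: 9.75
eef_pos: [0.4749, 0.0943, 0.0459]
tool_rot: [0.097, 0.995, 0.001, 0.002]
ft_force: [-0.9, -0.5, 6.7]
grip_width: 0.0282
grasp_force: 61.1
```

{"method": "apply_moves", "body": {
  "targets": [
    [[0,0,0.4,0,-1],[0,0,0.6,0,-1],[0,0,0.6,0,-1],[0,0,0.6,0,-1],[0,0.4,0,2,-1],[0,0.6,0,2,-1],[0.1,0.6,0,2,-1],[0.1,0.6,0,2,-1]]
  ]
}}

```text
clock: 10.42
eef_pos: [0.4816, 0.1828, 0.133]
tool_rot: [0.027, 1.0, 0.0, 0.001]
ft_force: [-0.1, 1.1, -0.2]
grip_width: 0.0281
grasp_force: 60.3
```

{"method": "apply_moves", "body": {
  "targets": [
    [[0.05,0.6,0,0,-1],[0,0.4,0,0,-1],[0,0,-0.4,0,-1],[0,0,-0.6,0,-1],[0,0,-0.6,0,-1],[0,0,-0.6,0,-1],[0,0,0,0,-1],[0,0,0,0,-1]]
  ]
}}

```text
clock: 11.08
eef_pos: [0.4821, 0.2215, 0.0433]
tool_rot: [0.028, 1.0, -0.001, -0.001]
ft_force: [0.5, -0.2, 0.1]
grip_width: 0.0286
grasp_force: 60.2
```

{"method": "apply_moves", "body": {
  "targets": [
    [[0,0,-0.5,0,-1],[0,0,-0.3,0,-1],[0,0,-0.22,0,-1],[0,0,0,0,-1],[0,0,0,0,0],[0,0,0,0,0],[0,0,0,0,0],[0,0,0.5,0,0]]
  ]
}}

```text
clock: 11.75
eef_pos: [0.4811, 0.221, 0.0211]
tool_rot: [0.028, 1.0, -0.001, -0.002]
ft_force: [-0.2, -0.2, -0.1]
grip_width: 0.0427
grasp_force: 0.0
```

{"method": "apply_moves", "body": {
  "targets": [
    [[0,0,0.8,0,0],[0,0,0.9,0,0],[0,0,0.9,0,0],[0.2,-0.4,0,-2,0],[0.4,-0.7,0,-2,0],[0.4,-0.7,0,-2,0],[0.3,-0.7,0,-2,0],[0.3,-0.7,0,-1.7,0]]
  ]
}}

```text
clock: 12.42
eef_pos: [0.5483, 0.0929, 0.1284]
tool_rot: [0.113, 0.994, 0.0, 0.001]
ft_force: [0.2, 0.7, -0.5]
grip_width: 0.0429
grasp_force: 0.0
```

{"method": "apply_moves", "body": {
  "targets": [
    [[0,0,0,0,0],[0,0,0,0,0]]
  ]
}}

```text
clock: 12.58
eef_pos: [0.5481, 0.0926, 0.1279]
tool_rot: [0.114, 0.994, 0.0, 0.001]
ft_force: [0.3, 0.4, -0.2]
grip_width: 0.0427
grasp_force: 0.0
```

{"method": "apply_moves", "body": {
  "targets": [
    [[0,0,-0.6,0,0],[0,0,-0.7,0,0],[0,0,-0.5,0,0],[0,0,-0.3,0,0],[0,0,0,0,0],[0,0,0,0,-1],[0,0,0,0,-1],[0,0,0,0,-1]]
  ]
}}

```text
clock: 13.25
eef_pos: [0.5484, 0.0947, 0.0446]
tool_rot: [0.112, 0.994, 0.0, 0.001]
ft_force: [-0.5, -0.1, -0.5]
grip_width: 0.0287
grasp_force: 61.4
```

{"method": "apply_moves", "body": {
  "targets": [
    [[0,0,0,0,-1],[0,0,0,0,-1]]
  ]
}}

```text
clock: 13.42
eef_pos: [0.548, 0.0942, 0.0441]
tool_rot: [0.112, 0.994, 0.0, 0.001]
ft_force: [-0.2, 0.2, -0.6]
grip_width: 0.0282
grasp_force: 61.4
```

{"method": "apply_moves", "body": {
  "targets": [
    [[0,0,0.4,0,-1],[0,0,0.6,0,-1],[0,0,0.6,0,-1],[0,0,0.6,0,-1],[0,0.4,0,2.5,-1],[0,0.6,0,2.5,-1],[-0.05,0.6,0,2.5,-1],[-0.05,0.6,0,2.5,-1]]
  ]
}}

```text
clock: 14.08
eef_pos: [0.5436, 0.1827, 0.1319]
tool_rot: [0.025, 1.0, 0.0, 0.001]
ft_force: [0.3, 0.1, -1.2]
grip_width: 0.0278
grasp_force: 59.0
```

{"method": "apply_moves", "body": {
  "targets": [
    [[0,0.6,0,0,-1],[0,0.35,0,0,-1],[0,0,-0.4,0,-1],[0,0,-0.6,0,-1],[0,0,-0.6,0,-1],[0,0,-0.6,0,-1],[0,0,0,0,-1],[0,0,0,0,-1]]
  ]
}}

```text
clock: 14.75
eef_pos: [0.542, 0.2192, 0.0421]
tool_rot: [0.025, 1.0, -0.001, -0.002]
ft_force: [0.4, -0.1, -0.1]
grip_width: 0.0281
grasp_force: 61.9
```

{"method": "apply_moves", "body": {
  "targets": [
    [[0,0,-0.5,0,-1],[0,0,-0.3,0,-1],[0,0,-0.2,0,-1],[0,0,0,0,-1],[0,0,0,0,0],[0,0,0,0,0],[0,0,0,0,0],[0,0,0.5,0,0]]
  ]
}}

```text
clock: 15.42
eef_pos: [0.5409, 0.2187, 0.0206]
tool_rot: [0.025, 1.0, -0.001, -0.003]
ft_force: [0.1, 0.5, -1.2]
grip_width: 0.0424
grasp_force: 0.0
```

{"method": "apply_moves", "body": {
  "targets": [
    [[0,0,0.8,0,0],[0,0,0.9,0,0],[0,0,1.0,0,0],[0,-0.5,0,0.7,0],[0,-0.9,0,0.7,0],[0,-0.9,0,0,0],[0,-0.9,0,0,0],[0,-0.9,0,0,0]]
  ]
}}

```text
clock: 16.08
eef_pos: [0.5433, 0.0544, 0.1315]
tool_rot: [0.013, 1.0, -0.0, 0.0]
ft_force: [1.0, 0.2, 0.0]
grip_width: 0.0429
grasp_force: 0.0
```

{"method": "apply_moves", "body": {
  "targets": [
    [[-0.07,-0.9,0,0,0],[0,-0.45,0,0,0],[0,0,0,0,0],[0,0,0,0,0]]
  ]
}}

```text
clock: 16.42
eef_pos: [0.5406, 0.0008, 0.1313]
tool_rot: [0.014, 1.0, 0.0, 0.0]
ft_force: [0.3, 0.5, 0.4]
grip_width: 0.0428
grasp_force: 0.0
```

{"method": "apply_moves", "body": {
  "targets": [
    [[0,0,-0.6,0,0],[0,0,-0.8,0,0],[0,0,-0.5,0,0],[0,0,-0.3,0,0],[0,0,0,0,0],[0,0,0,0,-1],[0,0,0,0,-1],[0,0,0,0,-1]]
  ]
}}

```text
clock: 17.08
eef_pos: [0.5417, 0.0025, 0.0445]
tool_rot: [0.012, 1.0, 0.0, 0.001]
ft_force: [0.8, -0.9, -0.0]
grip_width: 0.0284
grasp_force: 61.2
```

{"method": "apply_moves", "body": {
  "targets": [
    [[0,0,0,0,-1],[0,0,0,0,-1]]
  ]
}}

```text
clock: 17.25
eef_pos: [0.5412, 0.0021, 0.0441]
tool_rot: [0.013, 1.0, 0.0, 0.001]
ft_force: [0.8, -0.6, -0.2]
grip_width: 0.0284
grasp_force: 61.2
```

{"method": "apply_moves", "body": {
  "targets": [
    [[0,0,0.4,0,-1],[0,0,0.7,0,-1],[0,0,0.7,0,-1],[0,0,0.6,0,-1],[0,0.5,0,0,-1],[0,0.7,0,0,-1],[0,0.7,0,0,-1],[0,0.7,0,0,-1]]
  ]
}}

```text
clock: 17.92
eef_pos: [0.5408, 0.1068, 0.14]
tool_rot: [0.014, 1.0, 0.0, 0.001]
ft_force: [1.8, -0.1, -0.5]
grip_width: 0.0278
grasp_force: 59.1
```

{"method": "apply_moves", "body": {
  "targets": [
    [[0.4,0.7,0,0,-1],[0.4,0.7,0,0,-1],[0.4,0.7,0,0,-1],[0.35,0.6,0,0,-1],[0,0,0,0,-1],[0,0,-0.4,0,-1],[0,0,-0.8,0,-1],[0,0,-0.8,0,-1]]
  ]
}}

```text
clock: 18.58
eef_pos: [0.604, 0.2144, 0.0603]
tool_rot: [0.013, 1.0, 0.001, 0.002]
ft_force: [0.1, 0.5, -1.1]
grip_width: 0.0281
grasp_force: 59.2
```

{"method": "apply_moves", "body": {
  "targets": [
    [[0,0,-0.4,0,-1],[0,0,0,0,-1],[0,0,0,0,-1]]
  ]
}}

```text
clock: 18.83
eef_pos: [0.6016, 0.2132, 0.0425]
tool_rot: [0.013, 1.0, -0.0, -0.001]
ft_force: [0.8, 0.4, -1.3]
grip_width: 0.0277
grasp_force: 59.3
```

{"method": "apply_moves", "body": {
  "targets": [
    [[0,0,-0.5,0,-1],[0,0,-0.3,0,-1],[0,0,-0.2,0,-1],[0,0,0,0,-1],[0,0,0,0,0],[0,0,0,0,0],[0,0,0,0,0],[0,0,0.5,0,0]]
  ]
}}

```text
clock: 19.5
eef_pos: [0.5993, 0.2127, 0.0193]
tool_rot: [0.013, 1.0, -0.001, -0.004]
ft_force: [-0.4, -0.2, -0.5]
grip_width: 0.043
grasp_force: 0.0
```

{"method": "apply_moves", "body": {
  "targets": [
    [[0,0,0.9,0,0.3],[0,0,0.9,0,0.3],[0,0,1.0,0,0.3],[-0.6,0.2,0.2,-2,0.3],[-0.8,0.2,0.2,-2,0.3],[-0.8,0.2,0.2,-2,0.3],[-0.8,0.2,0.2,-2,0.3],[-0.8,0.2,0,-2,0.3]]
  ]
}}

```text
clock: 20.17
eef_pos: [0.45, 0.2544, 0.1685]
tool_rot: [0.101, 0.995, 0.001, 0.001]
ft_force: [0.3, 0.2, 0.4]
grip_width: 0.0559
grasp_force: 0.0
```

{"method": "apply_moves", "body": {
  "targets": [
    [[-0.8,0.2,0,-2,0.3],[-0.8,0.2,0,-2,0.3],[-0.6,0,0,-2,0.3],[0,0,0,0,0.3],[0,0,0,0,0.3]]
  ]
}}

```text
clock: 20.58
eef_pos: [0.3617, 0.27, 0.1673]
tool_rot: [0.151, 0.989, -0.0, 0.0]
ft_force: [1.2, -0.8, 0.2]
grip_width: 0.0556
grasp_force: 0.0
```

```bash
cat > blk.py <<'E'
from h import *
o=get_obs(); print(o["eef_pos"],o["tool_rot"].round(3),o["clock"])
for n in("top","side"):
    im,d,c=cap(n);P=pts(d,c);Z=P[...,2];np.savez(n+"2.npz",im=im,d=d)
    cv2.imwrite(f"pics/{n}2.png",cv2.resize(im,(800,600)))
    i=im.astype(int);m=(i[...,2]-i[...,0]>25)&(Z>.014)&(Z<.12)&(P[...,0]>.35)&(P[...,0]<.72)&(P[...,1]>-.08)&(P[...,1]<.55)
    k,l,s,_=cv2.connectedComponentsWithStats(m.astype(np.uint8))
    for j in range(1,k):
        if s[j,4]>60: print(n,s[j],rect(P[l==j]),np.median(Z[l==j]).round(4))
E
python3 blk.py
```

```text
[0.3616948  0.27003422 0.1672639 ] [ 0.151  0.989 -0.     0.   ] 20.5833
top [181 133  19  18  72] (array([634.8, 385. ], dtype=float32), np.float32(38.8), np.float32(37.3), np.float32(72.0)) 0.0179
top [257 152  19  73 992] (array([532.8, 224.1], dtype=float32), np.float32(153.6), np.float32(35.6), np.float32(-6.1)) 0.0312
top [ 150  179   35   57 1049] (array([494.7, 431.4], dtype=float32), np.float32(115.0), np.float32(41.0), np.float32(-17.5)) 0.0215
side [215 203  66  25 862] (array([534.1, 224.7], dtype=float32), np.float32(153.0), np.float32(37.8), np.float32(-6.5)) 0.0298
side [168 246  19  13  88] (array([637.3, 386.6], dtype=float32), np.float32(41.5), np.float32(37.2), np.float32(-68.3)) 0.0173
side [205 262  60  36 996] (array([497.1, 433.1], dtype=float32), np.float32(115.7), np.float32(43.0), np.float32(-18.3)) 0.0208
```

View pics/top2.png

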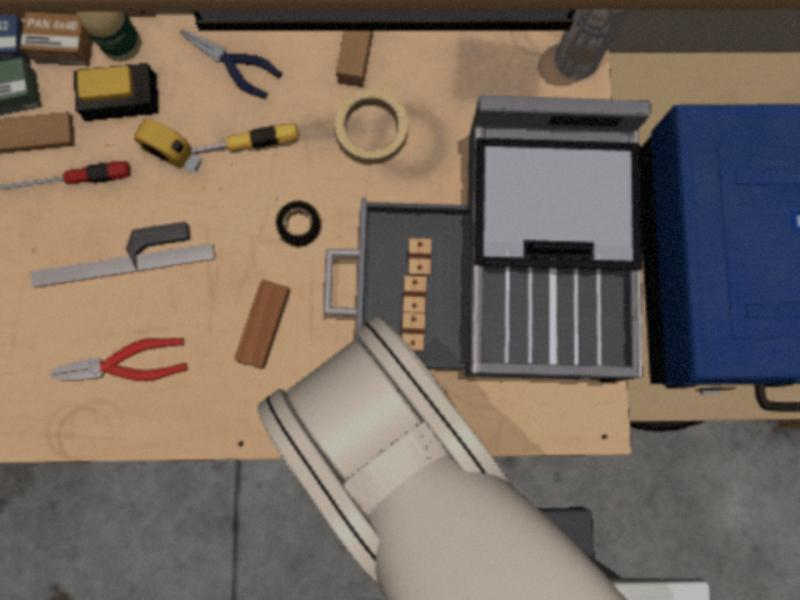

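All three blocks lie in the drawer in a row at (415,245–345), and the bed is empty. The blank is at (263,323), where both views give (496, 432) mm, –18°, and a length of 115 mm as specified.

{"method": "apply_moves", "body": {
  "targets": [
    [[0.5,0.6,0,0,0.3],[0.5,0.6,0,0,0.3],[0.5,0.6,0,0,0.3],[0.5,0.6,0,0,0.3],[0.5,0.6,0,0,0.3],[0.5,0.6,0,0,0.3],[0.35,0.45,0,0,0.3],[0,0,0,0,0.3]]
  ]
}}

```text
clock: 21.35
eef_pos: [0.5001, 0.4345, 0.1642]
tool_rot: [0.152, 0.988, 0.0, 0.0]
ft_force: [-0.1, -0.8, -0.7]
grip_width: 0.0551
grasp_force: 0.0
```

{"method": "apply_moves", "body": {
  "targets": [
    [[0,0,-0.5,0,0.3],[0,0,-0.8,0,0.3],[0,0,-0.8,0,0.3],[0,0,-0.5,0,0.3],[0,0,0,0,0.3],[0,0,0,0,0.3]]
  ]
}}

```text
clock: 21.85
eef_pos: [0.4963, 0.4304, 0.0614]
tool_rot: [0.152, 0.988, -0.002, -0.001]
ft_force: [0.0, 0.6, 1.4]
grip_width: 0.0555
grasp_force: 0.0
```

```bash
python3 blk.py
python3 - <<'E'
from h import *
im=np.load("side2.npz")["im"]; cv2.imwrite("pics/s3.png",cv2.resize(im[200:320,160:320],(800,600)))
E
```

```text
[0.49627056 0.43044648 0.06139318] [ 0.152  0.988 -0.002 -0.001] 21.85
top [182 133  18  18  76] (array([635.7, 384.2], dtype=float32), np.float32(38.5), np.float32(36.6), np.float32(2.3)) 0.0183
top [ 257  152   19   73 1028] (array([532.3, 223.9], dtype=float32), np.float32(154.4), np.float32(35.0), np.float32(-6.1)) 0.0312
side [250 210  31  18 369] (array([490.9, 228.7], dtype=float32), np.float32(64.8), np.float32(34.1), np.float32(-3.3)) 0.0294
side [168 246  19  13  88] (array([637.4, 385.4], dtype=float32), np.float32(41.3), np.float32(37.3), np.float32(-64.1)) 0.0174
side [205 262  60  36 999] (array([497.3, 432.9], dtype=float32), np.float32(115.9), np.float32(42.7), np.float32(-17.7)) 0.0209
```

View pics/s3.png

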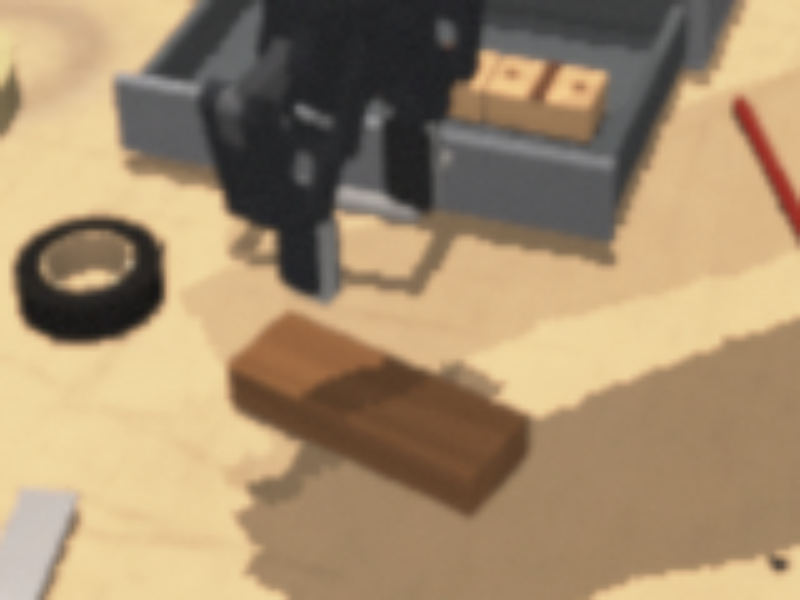

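The blank hasn't moved, the open jaws are straight over it (left tip at crop (310,290)), and the roll is clear of them.

{"method": "apply_moves", "body": {
  "targets": [
    [[0,0,-0.5,0,0.3],[0,0,-0.6,0,0.3],[0,0,-0.4,0,0.3],[0,0,-0.2,0,0.3],[0,0,-0.1,0,0.3],[0,0,0,0,0.3],[0,0,0,0,0.3]]
  ]
}}

```text
clock: 22.53
eef_pos: [0.4975, 0.4329, -0.0071]
tool_rot: [0.152, 0.988, 0.001, 0.001]
ft_force: [-0.3, -0.4, -0.4]
grip_width: 0.0556
grasp_force: 0.0
```

{"method": "apply_moves", "body": {
  "targets": [
    [[0,0,0,0,-1],[0,0,0,0,-1],[0,0,0,0,-1],[0,0,0,0,-1],[0,0,0,0,-1]]
  ]
}}

```text
clock: 22.95
eef_pos: [0.4977, 0.4331, -0.0067]
tool_rot: [0.152, 0.988, 0.001, 0.001]
ft_force: [0.2, 0.1, 5.7]
grip_width: 0.0379
grasp_force: 60.9
```

{"method": "apply_moves", "body": {
  "targets": [
    [[0,0,0,0,0.3],[0,0,0,0,0.3],[0,0,0,0,0.3],[0,0,-0.1,0,0.3],[0,0,-0.1,0,0.3],[0,0,-0.02,0,0.3],[0,0,0,0,0.3]]
  ]
}}

```text
clock: 23.53
eef_pos: [0.4958, 0.4314, -0.0188]
tool_rot: [0.152, 0.988, -0.001, -0.001]
ft_force: [-0.3, -0.3, 0.7]
grip_width: 0.0551
grasp_force: 0.0
```

{"method": "apply_moves", "body": {
  "targets": [
    [[0,0,0,0,-1],[0,0,0,0,-1],[0,0,0,0,-1],[0,0,0,0,-1],[0,0,0,0,-1]]
  ]
}}

```text
clock: 23.95
eef_pos: [0.4965, 0.4321, -0.0176]
tool_rot: [0.152, 0.988, 0.0, 0.0]
ft_force: [-0.5, 1.5, 0.3]
grip_width: 0.0382
grasp_force: 63.5
```

{"method": "apply_moves", "body": {
  "targets": [
    [[0,0,0.2,0,-1],[0,0,0.4,0,-1],[0,0,0.6,0,-1],[0,0,0.6,0,-1],[0,0,0.6,0,-1],[0,0,0.6,0,-1],[0,0,0.35,0,-1],[0,0,0,0,-1]]
  ]
}}

```text
clock: 24.62
eef_pos: [0.4985, 0.4337, 0.1215]
tool_rot: [0.152, 0.988, 0.003, 0.003]
ft_force: [0.2, 1.1, -0.6]
grip_width: 0.0384
grasp_force: 63.4
```

{"method": "apply_moves", "body": {
  "targets": [
    [[0,-0.3,0,2,-1],[0,-0.5,0,2,-1],[0,-0.6,0,2,-1],[0,-0.6,0,2,-1],[0,-0.6,0,2,-1],[0,-0.6,0,2,-1],[0,-0.6,0,2,-1],[0,-0.6,0,1.5,-1]]
  ]
}}

```text
clock: 25.28
eef_pos: [0.4954, 0.2544, 0.1151]
tool_rot: [0.016, 1.0, -0.001, -0.001]
ft_force: [0.4, 0.6, -0.0]
grip_width: 0.0384
grasp_force: 63.4
```

{"method": "apply_moves", "body": {
  "targets": [
    [[0.1,-0.6,0,0,-1],[0.1,-0.6,0,0,-1],[0.1,-0.6,0,0,-1],[0,-0.6,0,0,-1],[0,-0.6,0,0,-1],[0,-0.6,0,0,-1],[0,-0.6,0,0,-1],[0,-0.4,0,0,-1]]
  ]
}}

```text
clock: 25.95
eef_pos: [0.5072, 0.0698, 0.1152]
tool_rot: [0.018, 1.0, -0.001, -0.001]
ft_force: [-0.3, 0.4, -0.8]
grip_width: 0.0387
grasp_force: 63.4
```

```bash
cat > bl2.py <<'E'
from h import *
o=get_obs(); print(o["eef_pos"],o["tool_rot"].round(3),o["grip_width"],o["grasp_force"],"yang",2*np.degrees(np.arctan2(o["tool_rot"][1],o["tool_rot"][0]))-90)
for n in("top","side"):
    im,d,c=cap(n);P=pts(d,c);Z=P[...,2];i=im.astype(int)
    np.savez(n+"3.npz",im=im,d=d)
    m=(i[...,2]-i[...,0]>25)&(Z>.065)&(Z<.2)&(P[...,0]>.4)&(P[...,0]<.62)&(P[...,1]>-.08)&(P[...,1]<.2)
    if m.sum()>20: m=big(m);print(n,m.sum(),rect(P[m]),np.percentile(Z[m],[5,50,95]).round(4))
# groove from the clear top picture
z=np.load("top2.npz");c=imaging.get_calibration("top");g=z["im"].min(-1)
for v in (180,195,210,225):
    u=np.arange(340,368); w=np.clip(g[v,340:368].astype(float)-130,0,None); print(v,ray(c,(u*w).sum()/w.sum(),v,.06).round(4))
E
python3 bl2.py
```

```text
[0.50721771 0.06978946 0.11518021] [ 0.018  1.    -0.001 -0.001] 0.03869106386062018 63.37643265724182 yang 87.94384127968587
top 543 (array([473. ,  71.4], dtype=float32), np.float32(48.5), np.float32(40.8), np.float32(-0.6)) [0.1501 0.154  0.1564]
side 298 (array([478.6,  74.4], dtype=float32), np.float32(56.2), np.float32(40.0), np.float32(-6.6)) [0.1347 0.1511 0.1552]
180 [0.5405 0.0442 0.06  ]
195 [0.5093 0.0454 0.06  ]
210 [0.4785 0.0466 0.06  ]
225 [0.448  0.0478 0.06  ]
```

{"method": "apply_moves", "body": {
  "targets": [
    [[0,-0.3,0,0,-1],[0,-0.3,0,0,-1],[0,0,-0.3,0,-1],[0,0,-0.4,0,-1],[0,0,-0.4,0,-1],[0,0,-0.3,0,-1],[0,0,-0.2,0,-1],[0,0,0,0,-1]]
  ]
}}

```text
clock: 26.72
eef_pos: [0.5112, 0.0477, 0.0591]
tool_rot: [0.017, 1.0, -0.0, 0.004]
ft_force: [-10.4, -2.1, 39.0]
grip_width: 0.0383
grasp_force: 71.2
```

{"method": "apply_moves", "body": {
  "targets": [
    [[0,0,-0.1,0,-1],[0,0,0,0,-1],[0,0,0,0,-1]]
  ]
}}

```text
clock: 26.97
eef_pos: [0.5123, 0.0476, 0.0589]
tool_rot: [0.017, 1.0, -0.0, 0.006]
ft_force: [-18.3, -3.0, 60.9]
grip_width: 0.0385
grasp_force: 74.0
```

```bash
python3 bl2.py|head -3
```

```text
[0.51228886 0.04763646 0.05887475] [ 0.017  1.    -0.     0.006] 0.038523729022881044 73.9889144897461 yang 88.02744908274832
top 413 (array([479.1,  49.5], dtype=float32), np.float32(42.2), np.float32(39.7), np.float32(-1.3)) [0.079  0.0865 0.0941]
side 263 (array([486.2,  51.5], dtype=float32), np.float32(50.6), np.float32(43.5), np.float32(-6.2)) [0.0696 0.0838 0.0948]
```

{"method": "apply_moves", "body": {
  "targets": [
    [[0,0,0.4,0,-1],[0,0,0.5,0,-1],[0,0,0.5,0,-1],[0,0,0,0,-1]]
  ]
}}

```text
clock: 27.4
eef_pos: [0.5114, 0.0482, 0.1084]
tool_rot: [0.017, 1.0, 0.0, 0.004]
ft_force: [0.8, 0.5, -1.2]
grip_width: 0.0388
grasp_force: 66.5
```

```bash
python3 bl2.py|head -3
python3 - <<'E'
from h import *
a=np.load("side3.npz")["im"]; b=np.load("top3.npz")["im"]
cv2.imwrite("pics/s4.png",np.hstack([cv2.resize(a[90:210,210:330],(400,400)),cv2.resize(b[130:250,300:420],(400,400))]))
z=np.load("side3.npz");P=pts(z["d"],imaging.get_calibration("side"));Z=P[...,2];i=z["im"].astype(int)
m=big((i[...,2]-i[...,0]>25)&(Z>.065)&(Z<.2)&(P[...,0]>.4)&(P[...,0]<.62)&(P[...,1]>-.08)&(P[...,1]<.2));Q=P[m]
for x in np.arange(.44,.58,.02):
    q=Q[abs(Q[:,0]-x)<.01]
    if len(q)>4: print(x.round(2),np.percentile(q[:,2],[5,95]).round(4),len(q))
E
```

```text
[0.5114319  0.04819116 0.10839559] [0.017 1.    0.    0.004] 0.03881131891800418 66.4695131778717 yang 88.07373204768754
top 479 (array([479.4,  49.9], dtype=float32), np.float32(42.2), np.float32(40.5), np.float32(-0.9)) [0.1288 0.1361 0.1438]
side 274 (array([484.5,  10.6], dtype=float32), np.float32(127.4), np.float32(48.3), np.float32(-87.9)) [0.1139 0.1303 0.1423]
0.46 [0.1112 0.1309] 62
0.48 [0.1126 0.1368] 125
0.5 [0.1207 0.1441] 87
```

View pics/s4.png

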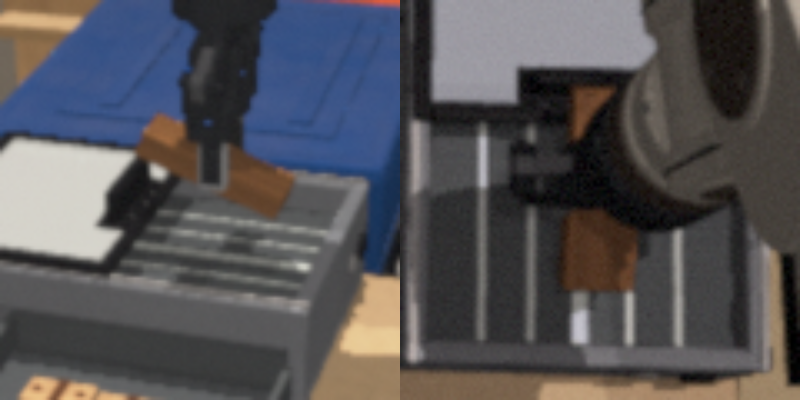

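The top view's right half shows the blank over the wide groove, but the side view's left half shows it pitched nose-down by about 18° in the jaws, so the grip slackened. I'll shift it forward a little, lower it until its front edge just meets the bed, and release so it settles flat.

{"method": "apply_moves", "body": {
  "targets": [
    [[-0.3,-0.08,0,0,-1],[0,0,-0.4,0,-1],[0,0,-0.4,0,-1],[0,0,-0.2,0,-1],[0,0,-0.1,0,-1],[0,0,0,0,-1],[0,0,0,0,-1]]
  ]
}}

```text
clock: 28.08
eef_pos: [0.496, 0.0447, 0.0596]
tool_rot: [0.017, 1.0, -0.0, -0.001]
ft_force: [0.8, -0.0, -1.3]
grip_width: 0.0386
grasp_force: 66.6
```

{"method": "apply_moves", "body": {
  "targets": [
    [[0,0,-0.06,0,-1],[0,0,0,0,-1],[0,0,0,0,-1]]
  ]
}}

```text
clock: 28.33
eef_pos: [0.4971, 0.0448, 0.0587]
tool_rot: [0.017, 1.0, 0.0, 0.001]
ft_force: [-0.9, -0.1, 4.6]
grip_width: 0.0389
grasp_force: 67.2
```

{"method": "apply_moves", "body": {
  "targets": [
    [[0,0,0,0,0.02],[0,0,0,0,0.02],[0,0,0,0,0.02],[0,0,0,0,0.1],[0,0,0,0,0.1],[0,0,0,0,0.1]]
  ]
}}

```text
clock: 28.83
eef_pos: [0.4965, 0.0448, 0.0578]
tool_rot: [0.017, 1.0, -0.0, -0.0]
ft_force: [-0.1, -0.5, -0.5]
grip_width: 0.0469
grasp_force: 0.0
```

```bash
python3 bl2.py|head -3
python3 - <<'E'
from h import *
a=np.load("side3.npz")["im"]; b=np.load("top3.npz")["im"]
cv2.imwrite("pics/s5.png",np.hstack([cv2.resize(a[90:210,210:330],(400,400)),cv2.resize(b[130:250,300:420],(400,400))]))
E
```

```text
[0.49647074 0.04477365 0.057809  ] [ 0.017  1.    -0.    -0.   ] 0.04686199137335024 0.0 yang 88.02843518159358
top 374 (array([466.4,  47.3], dtype=float32), np.float32(40.1), np.float32(38.9), np.float32(-1.5)) [0.0778 0.081  0.0839]
side 482 (array([506.6,  50.9], dtype=float32), np.float32(114.6), np.float32(51.5), np.float32(-1.3)) [0.0666 0.0796 0.0826]
```

View pics/s5.png

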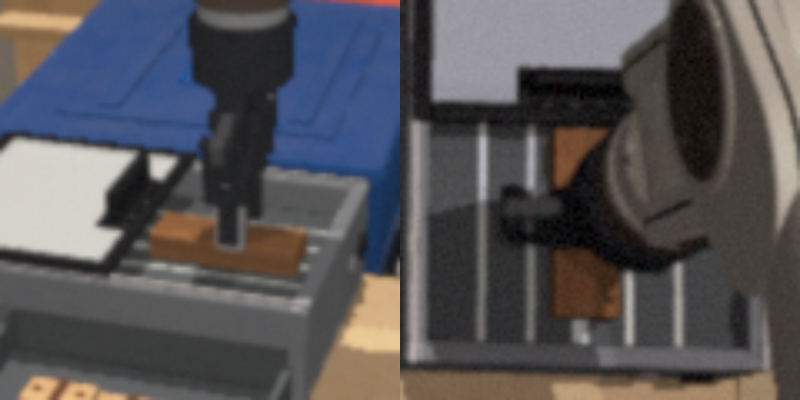

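The blank now lies flat on the bed over the wide groove, with its centre at about (505, 47) mm and –1.4°. Next I'll shut the guard.

{"method": "apply_moves", "body": {
  "targets": [
    [[0,0,0,0,0.3],[0,0,0.4,0,0.3],[0,0,0.7,0,0.2],[0,0,0.8,0,0],[0,0,0.1,-7,0],[0,0,0,-7,0],[0,0,0,-7,0],[0,0,0,-7,0]]
  ]
}}

```text
clock: 29.6
eef_pos: [0.4966, 0.0448, 0.1383]
tool_rot: [0.262, 0.965, 0.0, 0.0]
ft_force: [0.3, -0.2, -0.2]
grip_width: 0.0431
grasp_force: 0.0
```

{"method": "apply_moves", "body": {
  "targets": [
    [[0.3,0,0,-7,0],[0.3,0,0,-7,0],[0.3,0,0,-7,0],[0.3,0,0,-7,0],[0.3,0,0,-7,0],[0.3,0,0,-7,0],[0.3,0,0,-7,0],[0.25,-0.05,0,-6.2,0]]
  ]
}}

```text
clock: 30.27
eef_pos: [0.5912, 0.043, 0.1377]
tool_rot: [0.679, 0.734, 0.0, -0.0]
ft_force: [0.4, -0.0, 0.7]
grip_width: 0.0426
grasp_force: 0.0
```

{"method": "apply_moves", "body": {
  "targets": [
    [[0,0,0,-7,0],[0,0,0,0,0],[0,0,0,0,0]]
  ]
}}

```text
clock: 30.52
eef_pos: [0.5902, 0.0427, 0.1376]
tool_rot: [0.719, 0.695, -0.0, -0.0]
ft_force: [0.0, -0.7, 0.8]
grip_width: 0.0426
grasp_force: 0.0
```

{"method": "apply_moves", "body": {
  "targets": [
    [[0,0,-0.4,0,0],[0,0,-0.4,0,0],[0,0,-0.3,0,0],[0,0,-0.2,0,0],[0,0,0,0,0],[0,0,0,0,-1],[0,0,0,0,-1],[0,0,0,0,-1]]
  ]
}}

```text
clock: 31.18
eef_pos: [0.5909, 0.0428, 0.0871]
tool_rot: [0.72, 0.694, 0.001, 0.0]
ft_force: [-2.2, 0.4, -1.2]
grip_width: 0.0105
grasp_force: 60.8
```

{"method": "apply_moves", "body": {
  "targets": [
    [[0,0,0,0,-1],[0,0,0,0,-1],[0,0,0,0,-1]]
  ]
}}

```text
clock: 31.43
eef_pos: [0.5911, 0.0428, 0.0871]
tool_rot: [0.72, 0.694, 0.001, 0.001]
ft_force: [-1.6, -0.4, 5.2]
grip_width: 0.01
grasp_force: 61.7
```

Gripped. I'll pull the guard 150 mm towards the front.

{"method": "apply_moves", "body": {
  "targets": [
    [[-0.4,0.015,0,0,-1],[-0.4,0.015,0,0,-1],[-0.4,0.015,0,0,-1],[-0.4,0.015,0,0,-1],[-0.4,0.015,0,0,-1],[-0.4,0.015,0,0,-1],[-0.4,0.015,0,0,-1],[-0.4,0.015,0,0,-1]]
  ]
}}

```text
clock: 32.1
eef_pos: [0.4643, 0.0479, 0.087]
tool_rot: [0.72, 0.694, 0.002, 0.002]
ft_force: [2.8, 0.1, 3.2]
grip_width: 0.0104
grasp_force: 61.3
```

{"method": "apply_moves", "body": {
  "targets": [
    [[-0.3,0.015,0,0,-1],[-0.2,0.01,0,0,-1],[-0.1,0,0,0,-1],[-0.05,0,0,0,-1],[0,0,0,0,-1],[0,0,0,0,-1]]
  ]
}}

```text
clock: 32.6
eef_pos: [0.4415, 0.0488, 0.087]
tool_rot: [0.72, 0.694, 0.004, 0.003]
ft_force: [9.2, 0.0, -1.0]
grip_width: 0.0104
grasp_force: 60.8
```

{"method": "apply_moves", "body": {
  "targets": [
    [[0,0,0,0,-0.3],[0,0,0,0,-0.3],[0,0,0.5,0,-0.3],[0,0,0.9,0,-0.3],[0,0,0.7,0,-1],[0,0.6,0,0,-1],[0,0.9,0,0,-1],[0,0.9,0,0,-1]]
  ]
}}

```text
clock: 33.27
eef_pos: [0.4363, 0.1449, 0.1703]
tool_rot: [0.721, 0.693, 0.0, 0.0]
ft_force: [1.0, -0.2, 0.2]
grip_width: -0.0
grasp_force: 0.0
```

{"method": "apply_moves", "body": {
  "targets": [
    [[0,0.9,0,0,-1],[0,0.9,0,0,-1],[0,0.9,0,0,-1],[0,0.9,0,0,-1],[0,0.9,0,0,-1],[0,0.9,0,0,-1],[0,0.9,0,0,-1],[0,0.3,0,0,-1]]
  ]
}}

```text
clock: 33.93
eef_pos: [0.4352, 0.4128, 0.1686]
tool_rot: [0.719, 0.695, -0.0, -0.001]
ft_force: [0.2, -0.6, -0.6]
grip_width: -0.0002
grasp_force: 0.0
```

```bash
cat > chk.py <<'E'
from h import *
o=get_obs(); print(o["eef_pos"],o["tool_rot"].round(3),o["clock"])
a=[]
for n in("top","side"):
    im,d,c=cap(n);P=pts(d,c);Z=P[...,2];X=P[...,0];Y=P[...,1];i=im.astype(int)
    a.append(im)
    g=(Z>.115)&(Z<.128)&(X>.4)&(X<.62)&(Y<.12)&(Y>-.06)&(im.max(-1)<80)
    if g.sum()>30: print(n,"grip",rect(P[big(g)]))
    h=(Z>.028)&(Z<.05)&(X>.50)&(X<.59)&(Y>.15)&(Y<.36)
    h=big(h&(im.max(-1)-im.min(-1)<40)) if h.any() else h
    print(n,"handle/front",rect(P[h]),[ (np.percentile(Y[h&(abs(X-x)<.01)],[1,50,99])*1000).round(1).tolist() for x in(.52,.545,.57) if (h&(abs(X-x)<.01)).any()])
    b=(i[...,2]-i[...,0]>25)&(Z>.014)&(X>.35)&(X<.72)&(Y>-.08)&(Y<.55)&(Z<.1)
    k,l,s,_=cv2.connectedComponentsWithStats(b.astype(np.uint8))
    for j in range(1,k):
        if s[j,4]>60: print(n,"wood",rect(P[l==j]),np.median(Z[l==j]).round(4))
cv2.imwrite("pics/%s.png"%__import__("sys").argv[1],np.hstack([cv2.resize(a[0][90:270,190:430],(400,300)),cv2.resize(a[1][80:260,140:380],(400,300))]))
E
python3 chk.py k1
```

```text
[0.43518866 0.41282397 0.16858625] [ 0.719  0.695 -0.    -0.001] 33.9333
top grip (array([439.9,  48.2], dtype=float32), np.float32(78.7), np.float32(11.9), np.float32(87.6))
top handle/front (array([546.4, 319.1], dtype=float32), np.float32(89.1), np.float32(53.0), np.float32(-2.3)) [[293.8, 331.4, 346.2], [292.4, 335.8, 344.2], [291.6, 335.7, 344.3]]
top wood (array([634.8, 385. ], dtype=float32), np.float32(38.9), np.float32(38.2), np.float32(10.5)) 0.0178
top wood (array([532.6, 223.8], dtype=float32), np.float32(154.5), np.float32(35.0), np.float32(-6.0)) 0.0312
side grip (array([440.1,  45.2], dtype=float32), np.float32(64.1), np.float32(7.6), np.float32(88.2))
side handle/front (array([545.3, 320.8], dtype=float32), np.float32(89.1), np.float32(57.3), np.float32(-1.7)) [[294.0, 304.3, 349.1], [294.5, 302.0, 346.8], [294.4, 300.7, 346.3]]
side wood (array([534.8, 225.3], dtype=float32), np.float32(153.4), np.float32(38.4), np.float32(-5.6)) 0.0299
side wood (array([638.1, 385. ], dtype=float32), np.float32(41.2), np.float32(39.1), np.float32(-25.5)) 0.0169
```

View pics/k1.png

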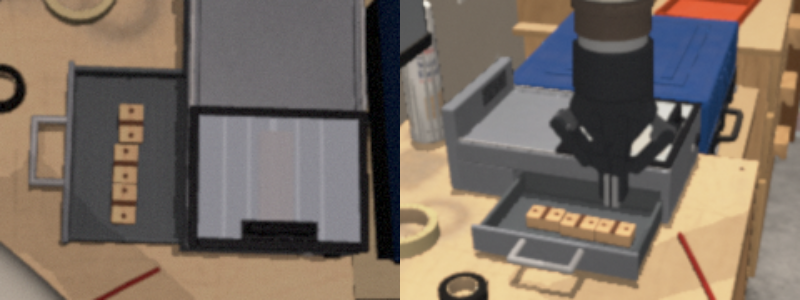

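The guard is shut: the rib is at 440–441 mm where 441 is expected. The blank shows under it on the middle groove and the three blocks are in the drawer. The handle's outer face is at y≈345 mm, x≈546 mm, so I'll push there with closed fingers.

{"method": "apply_moves", "body": {
  "targets": [
    [[0.6,0,0,0,-1],[0.8,0,0,0,-1],[0.8,0,0,0,-1],[0.6,-0.1,0,0,-1],[0,0,-0.8,0,-1],[0,0,-0.9,0,-1],[0,0,-0.9,0,-1],[0,0,-0.6,0,-1]]
  ]
}}

```text
clock: 34.7
eef_pos: [0.5466, 0.4011, 0.0376]
tool_rot: [0.721, 0.693, -0.003, -0.0]
ft_force: [-1.0, 0.6, -1.5]
grip_width: 0.0001
grasp_force: 0.0
```

{"method": "apply_moves", "body": {
  "targets": [
    [[0,0,-0.5,0,-1],[0,0,-0.4,0,-1],[0,0,0,0,-1],[0,0,0,0,-1]]
  ]
}}

```text
clock: 35.03
eef_pos: [0.5474, 0.4025, 0.0046]
tool_rot: [0.721, 0.693, -0.002, -0.0]
ft_force: [1.7, 0.6, -0.5]
grip_width: -0.0001
grasp_force: 0.0
```

{"method": "apply_moves", "body": {
  "targets": [
    [[0,-0.4,0,0,-1],[0,-0.4,0,0,-1],[0,-0.2,0,0,-1],[0,-0.2,0,0,-1],[-0.01,-0.25,0,0,-1],[-0.01,-0.25,0,0,-1],[-0.01,-0.25,0,0,-1],[-0.01,-0.25,0,0,-1]]
  ]
}}

```text
clock: 35.7
eef_pos: [0.5475, 0.3165, 0.0068]
tool_rot: [0.72, 0.694, 0.001, 0.0]
ft_force: [1.1, 2.1, 1.6]
grip_width: 0.0004
grasp_force: 1.4
```

{"method": "apply_moves", "body": {
  "targets": [
    [[-0.01,-0.3,0,0,-1],[-0.01,-0.3,0,0,-1],[-0.01,-0.3,0,0,-1],[-0.01,-0.3,0,0,-1],[-0.01,-0.3,0,0,-1],[-0.01,-0.3,0,0,-1],[-0.01,-0.2,0,0,-1],[-0.01,-0.1,0,0,-1]]
  ]
}}

```text
clock: 36.37
eef_pos: [0.5434, 0.2305, 0.0056]
tool_rot: [0.721, 0.693, -0.001, 0.0]
ft_force: [1.4, 1.6, 0.0]
grip_width: -0.0001
grasp_force: 1.1
```

```bash
python3 chk.py k2|grep -v grip
```

```text
[0.54337533 0.23053349 0.00557102] [ 0.721  0.693 -0.001  0.   ] 36.3667
top handle/front (array([0., 0.], dtype=float32), np.float32(0.0), np.float32(0.0), np.float32(0.0)) []
top wood (array([635.5, 385.1], dtype=float32), np.float32(37.9), np.float32(37.4), np.float32(75.9)) 0.0177
side handle/front (array([540.8, 210. ], dtype=float32), np.float32(95.6), np.float32(67.8), np.float32(15.9)) [[169.3, 177.4, 222.5], [236.2, 241.4, 244.8], [212.5, 217.5, 220.0]]
side wood (array([486.9, 144.2], dtype=float32), np.float32(77.6), np.float32(75.2), np.float32(8.2)) 0.0211
side wood (array([637.4, 385.8], dtype=float32), np.float32(44.6), np.float32(37.1), np.float32(-64.9)) 0.0171
```

{"method": "apply_moves", "body": {
  "targets": [
    [[0,-0.15,0,0,-1],[0,-0.15,0,0,-1],[0,-0.1,0,0,-1],[0,0,0,0,-1]]
  ]
}}

```text
clock: 36.8
eef_pos: [0.5431, 0.2153, 0.0054]
tool_rot: [0.721, 0.693, -0.001, 0.0]
ft_force: [-0.1, -0.6, 0.1]
grip_width: -0.0001
grasp_force: 0.0
```

{"method": "apply_moves", "body": {
  "targets": [
    [[0,-0.08,0,0,-1],[0,-0.05,0,0,-1],[0,0,0,0,-1]]
  ]
}}

```text
clock: 37.05
eef_pos: [0.5435, 0.2109, 0.0057]
tool_rot: [0.72, 0.693, -0.0, 0.0]
ft_force: [-0.6, 0.9, -0.1]
grip_width: -0.0
grasp_force: 0.3
```

{"method": "apply_moves", "body": {
  "targets": [
    [[0,-0.1,0,0,-1],[0,-0.1,0,0,-1],[0,0,0,0,-1]]
  ]
}}

```text
clock: 37.3
eef_pos: [0.5436, 0.2105, 0.0061]
tool_rot: [0.719, 0.695, 0.005, -0.005]
ft_force: [-1.6, 18.5, -6.1]
grip_width: -0.0001
grasp_force: 9.4
```

{"method": "apply_moves", "body": {
  "targets": [
    [[0,-0.08,0,0,-1],[0,0,0,0,-1],[0,0,0,0,-1]]
  ]
}}

```text
clock: 37.55
eef_pos: [0.5435, 0.2104, 0.0062]
tool_rot: [0.718, 0.696, 0.007, -0.007]
ft_force: [-1.4, 24.9, -7.5]
grip_width: -0.0002
grasp_force: 12.6
```

The drawer is at its stop: firm contact with no further travel. I'll back off and check.

{"method": "apply_moves", "body": {
  "targets": [
    [[0,0.3,0,0,-1],[0,0.6,0,0,-1],[0,0.6,0,0,-1],[0,0,0.9,0,-1],[0,0,0.9,0,-1],[0,0,0.9,0,-1],[0,0,0.9,0,-1],[0,0,0.4,0,-1]]
  ]
}}

```text
clock: 38.22
eef_pos: [0.5463, 0.2607, 0.1718]
tool_rot: [0.72, 0.694, 0.004, 0.002]
ft_force: [1.6, 0.3, -0.1]
grip_width: -0.0004
grasp_force: 0.0
```

{"method": "apply_moves", "body": {
  "targets": [
    [[-0.7,0.3,0,0,-1],[-0.7,0.5,0,0,-1],[-0.7,0.5,0,0,-1],[-0.7,0.5,0,0,-1],[-0.7,0.5,0,0,-1],[-0.4,0.5,0,0,-1],[0,0,0,0,-1],[0,0,0,0,-1]]
  ]
}}

```text
clock: 38.88
eef_pos: [0.3873, 0.3728, 0.1663]
tool_rot: [0.719, 0.695, 0.0, 0.001]
ft_force: [-0.2, -0.3, -0.2]
grip_width: -0.0003
grasp_force: 0.0
```

```bash
python3 chk.py k3
```

```text
[0.38730535 0.37276266 0.16626798] [0.719 0.695 0.    0.001] 38.8833
top grip (array([439.9,  48.5], dtype=float32), np.float32(78.0), np.float32(12.1), np.float32(87.5))
top handle/front (array([544.8, 176.1], dtype=float32), np.float32(88.6), np.float32(47.6), np.float32(-1.3)) [[152.8, 194.2, 200.5], [152.4, 192.0, 198.1], [151.7, 187.9, 197.6]]
top wood (array([635.4, 384.4], dtype=float32), np.float32(38.0), np.float32(36.1), np.float32(-5.2)) 0.018
side handle/front (array([545.1, 176.4], dtype=float32), np.float32(89.9), np.float32(52.7), np.float32(-0.1)) [[150.4, 156.4, 201.7], [150.4, 156.2, 201.8], [150.7, 155.6, 199.9]]
side wood (array([637.8, 385. ], dtype=float32), np.float32(40.6), np.float32(36.9), np.float32(-65.4)) 0.0172
```

View pics/k3.png

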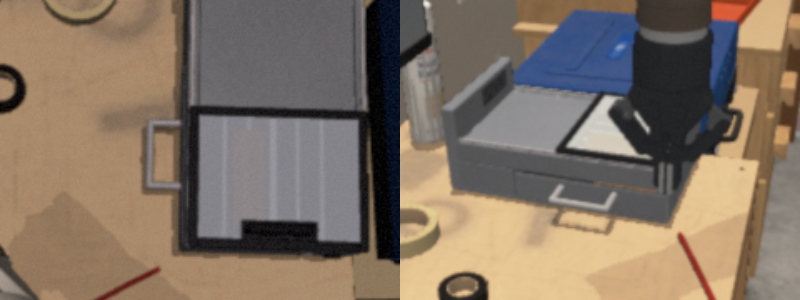

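The drawer is flush, but the blank has been knocked sideways. It shows at crop (248,165), while the wide groove is at about (278,165). I'll reopen the guard and put it back.

{"method": "apply_moves", "body": {
  "targets": [
    [[0.14,-0.6,0,0,0],[0.15,-0.9,0,0,0],[0.15,-0.9,0,0,0],[0.15,-0.9,0,0,0],[0.15,-0.9,0,0,0],[0.15,-0.9,0,0,0],[0.15,-0.9,0,0,0],[0.15,-0.9,0,0,0]]
  ]
}}

```text
clock: 39.65
eef_pos: [0.4358, 0.0929, 0.1661]
tool_rot: [0.721, 0.693, 0.0, 0.001]
ft_force: [0.7, -0.3, -0.1]
grip_width: 0.0432
grasp_force: 0.0
```

{"method": "apply_moves", "body": {
  "targets": [
    [[0.15,-0.9,0,0,0],[0,-0.3,-0.4,0,0],[0,0,-0.3,0,0],[0,0,0,0,0],[0,0,0,0,0]]
  ]
}}

```text
clock: 40.07
eef_pos: [0.4409, 0.0468, 0.1376]
tool_rot: [0.721, 0.693, -0.001, -0.0]
ft_force: [-0.2, -0.7, -0.3]
grip_width: 0.0428
grasp_force: 0.0
```

{"method": "apply_moves", "body": {
  "targets": [
    [[0,0,-0.4,0,0],[0,0,-0.4,0,0],[0,0,-0.3,0,0],[0,0,-0.2,0,0],[0,0,0,0,0],[0,0,0,0,-1],[0,0,0,0,-1],[0,0,0,0,-1]]
  ]
}}

```text
clock: 40.73
eef_pos: [0.4424, 0.0484, 0.0871]
tool_rot: [0.72, 0.694, 0.001, 0.001]
ft_force: [-0.7, 0.3, -0.9]
grip_width: 0.0102
grasp_force: 60.5
```

{"method": "apply_moves", "body": {
  "targets": [
    [[0,0,0,0,-1],[0,0,0,0,-1],[0,0,0,0,-1]]
  ]
}}

```text
clock: 40.98
eef_pos: [0.4423, 0.0484, 0.0871]
tool_rot: [0.72, 0.694, 0.001, 0.001]
ft_force: [-0.4, 0.8, 6.5]
grip_width: 0.0104
grasp_force: 61.3
```

{"method": "apply_moves", "body": {
  "targets": [
    [[0.4,-0.015,0,0,-1],[0.4,-0.015,0,0,-1],[0.4,-0.015,0,0,-1],[0.4,-0.015,0,0,-1],[0.4,-0.015,0,0,-1],[0.4,-0.015,0,0,-1],[0.4,-0.015,0,0,-1],[0.4,-0.015,0,0,-1]]
  ]
}}

```text
clock: 41.65
eef_pos: [0.57, 0.0433, 0.0871]
tool_rot: [0.72, 0.694, 0.0, 0.0]
ft_force: [-2.8, -0.4, 6.8]
grip_width: 0.0104
grasp_force: 61.5
```

{"method": "apply_moves", "body": {
  "targets": [
    [[0.3,-0.01,0,0,-1],[0.2,-0.01,0,0,-1],[0.06,0,0,0,-1],[0,0,0,0,-1],[0,0,0,0,0],[0,0,0,0,0],[0,0,0.4,0,0],[0,0,0.8,0,0]]
  ]
}}

```text
clock: 42.32
eef_pos: [0.5881, 0.0423, 0.1295]
tool_rot: [0.72, 0.694, -0.004, -0.003]
ft_force: [0.3, 0.4, -0.5]
grip_width: 0.0426
grasp_force: 0.0
```

{"method": "apply_moves", "body": {
  "targets": [
    [[0,0,0.9,0,0],[-0.4,0.7,0,7,0],[-0.4,0.7,0,7,0],[-0.4,0.7,0,7,0],[-0.4,0.7,0,7,0],[-0.4,0.7,0,7,0],[-0.4,0.7,0,7,0],[-0.4,0.7,0,7,0]]
  ]
}}

```text
clock: 42.98
eef_pos: [0.4787, 0.2397, 0.1697]
tool_rot: [0.365, 0.931, -0.0, 0.0]
ft_force: [0.3, 0.1, -0.2]
grip_width: 0.0426
grasp_force: 0.0
```

{"method": "apply_moves", "body": {
  "targets": [
    [[-0.4,0.7,0,7,0],[-0.4,0.4,0,7,0],[-0.4,0.3,0,7,0],[-0.4,0,0,7,0],[-0.4,0,0,7,0],[-0.4,0,0,6,0],[0,0,0,0,0]]
  ]
}}

```text
clock: 43.57
eef_pos: [0.3809, 0.2943, 0.1696]
tool_rot: [0.017, 1.0, -0.0, -0.001]
ft_force: [-0.1, 0.4, -0.4]
grip_width: 0.0425
grasp_force: 0.0
```

```bash
python3 chk.py k4|grep -v hand;python3 bl2.py|head -1
```

```text
[0.3809011  0.29431675 0.16963266] [ 0.017  1.    -0.    -0.001] 43.5667
top grip (array([589. ,  42.8], dtype=float32), np.float32(78.2), np.float32(11.4), np.float32(86.9))
top wood (array([508.2,  78. ], dtype=float32), np.float32(120.4), np.float32(40.3), np.float32(-2.5)) 0.081
side grip (array([589.8,  45.2], dtype=float32), np.float32(77.4), np.float32(9.0), np.float32(89.4))
side wood (array([507.2,  61.1], dtype=float32), np.float32(115.4), np.float32(82.7), np.float32(-2.8)) 0.0795
side wood (array([637.4, 385.9], dtype=float32), np.float32(43.5), np.float32(37.2), np.float32(-65.1)) 0.0173
[0.38368244 0.29476319 0.17000428] [0.019 1.    0.    0.   ] 0.042756027369352925 0.0 yang 87.76556234921412
```

View pics/k4.png

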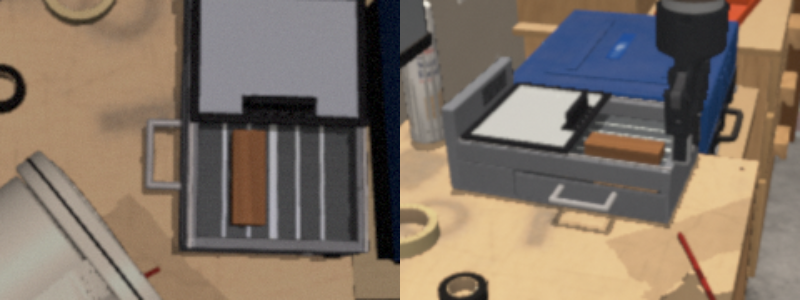

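The blank is flat at (507, 79) mm and –2.5°, so it needs about 33 mm in –y. I'll grip it and slide it without lifting.

{"method": "apply_moves", "body": {
  "targets": [
    [[0.4,-0.6,0,0,0.3],[0.4,-0.7,0,0,0.3],[0.4,-0.7,0,0,0.3],[0.4,-0.7,0,0,0.3],[0.4,-0.7,0,0,0.3],[0.4,-0.7,0,0,0.3],[0.4,-0.7,0,0,0.3],[0.28,-0.6,0,0,0.3]]
  ]
}}

```text
clock: 44.43
eef_pos: [0.509, 0.076, 0.1697]
tool_rot: [0.021, 1.0, -0.0, 0.001]
ft_force: [0.1, 0.4, 0.6]
grip_width: 0.0556
grasp_force: 0.0
```

{"method": "apply_moves", "body": {
  "targets": [
    [[0,0,0,0,0.3],[0,0,-0.6,0,0.3],[0,0,-0.6,0,0.3],[0,0,-0.3,0,0.3],[0,0,0,0,0.3],[0,0,0,0,0.3]]
  ]
}}

```text
clock: 44.93
eef_pos: [0.5067, 0.0784, 0.1093]
tool_rot: [0.019, 1.0, -0.0, -0.001]
ft_force: [1.5, -0.0, 0.1]
grip_width: 0.0555
grasp_force: 0.0
```

Down to about 0.047, then grip.

{"method": "apply_moves", "body": {
  "targets": [
    [[0,0,-0.5,0,0.3],[0,0,-0.5,0,0.3],[0,0,-0.35,0,0.3],[0,0,-0.2,0,0.3],[0,0,0,0,0.3],[0,0,0,0,-1],[0,0,0,0,-1],[0,0,0,0,-1]]
  ]
}}

```text
clock: 45.6
eef_pos: [0.5083, 0.0788, 0.0495]
tool_rot: [0.019, 1.0, 0.0, 0.002]
ft_force: [-0.5, 0.8, 3.6]
grip_width: 0.0383
grasp_force: 60.9
```

{"method": "apply_moves", "body": {
  "targets": [
    [[0,0,0,0,-1],[0,0,0,0,-1],[0,0,0,0,-1]]
  ]
}}

```text
clock: 45.85
eef_pos: [0.5083, 0.0788, 0.0494]
tool_rot: [0.019, 1.0, 0.0, 0.002]
ft_force: [0.4, -0.5, 6.2]
grip_width: 0.0382
grasp_force: 61.2
```

{"method": "apply_moves", "body": {
  "targets": [
    [[0,-0.2,0,0,-1],[0,-0.2,0,0,-1],[0,-0.2,0,0,-1],[0,-0.2,0,0,-1],[0,-0.02,0,0,-1],[0,0,0,0,-1],[0,0,0,0,-1]]
  ]
}}

```text
clock: 46.43
eef_pos: [0.5085, 0.0461, 0.0495]
tool_rot: [0.019, 1.0, 0.001, 0.002]
ft_force: [-0.1, 1.1, 6.0]
grip_width: 0.0383
grasp_force: 61.2
```

{"method": "apply_moves", "body": {
  "targets": [
    [[0,0,0,0,0.1],[0,0,0,0,0.2],[0,0,0,0,0.2],[0,0,0.5,0,0.2],[0,0,0.8,0,0.1],[0,0,0.9,0,0],[0,0,0.1,-7,0],[0,0,0,-7,0]]
  ]
}}

```text
clock: 47.1
eef_pos: [0.5091, 0.0459, 0.143]
tool_rot: [0.144, 0.99, 0.001, 0.003]
ft_force: [-0.2, 0.1, -0.3]
grip_width: 0.0425
grasp_force: 0.0
```

{"method": "apply_moves", "body": {
  "targets": [
    [[0.25,0,0,-7,0],[0.25,0,0,-7,0],[0.25,0,0,-7,0],[0.25,0,0,-7,0],[0.25,0,0,-7,0],[0.25,0,0,-7,0],[0.25,0,0,-7,0],[0.25,-0.05,0,-7,0]]
  ]
}}

```text
clock: 47.77
eef_pos: [0.5869, 0.044, 0.1393]
tool_rot: [0.591, 0.806, -0.0, -0.001]
ft_force: [-0.6, -0.4, 0.9]
grip_width: 0.0424
grasp_force: 0.0
```

{"method": "apply_moves", "body": {
  "targets": [
    [[0,0,0,-7,0],[0,0,0,-7,0],[0,0,0,-6,0],[0,0,0,0,0],[0,0,0,0,0]]
  ]
}}

```text
clock: 48.18
eef_pos: [0.5866, 0.0437, 0.1395]
tool_rot: [0.719, 0.695, -0.0, -0.0]
ft_force: [0.3, -0.4, 0.4]
grip_width: 0.0426
grasp_force: 0.0
```

```bash
python3 chk.py k5|grep -v hand;python3 bl2.py|head -3
```

```text
[0.58655966 0.0437251  0.13946248] [ 0.719  0.695 -0.    -0.   ] 48.1833
top grip (array([588.9,  59.1], dtype=float32), np.float32(45.1), np.float32(12.4), np.float32(-89.3))
top wood (array([505.1,  44.2], dtype=float32), np.float32(114.1), np.float32(45.2), np.float32(-2.2)) 0.081
side grip (array([590.7,  42.6], dtype=float32), np.float32(81.1), np.float32(8.9), np.float32(89.4))
side wood (array([507. ,  27.7], dtype=float32), np.float32(113.9), np.float32(86.6), np.float32(-2.7)) 0.0792
side wood (array([637.3, 385.8], dtype=float32), np.float32(40.3), np.float32(38.8), np.float32(63.5)) 0.0173
[0.58664975 0.04374829 0.13966182] [ 0.72   0.694 -0.    -0.   ] 0.042494103191485715 0.0 yang -2.0530451696929077
top 1144 (array([505. ,  46.5], dtype=float32), np.float32(114.1), np.float32(40.9), np.float32(-2.0)) [0.078  0.081  0.0839]
side 571 (array([507.7,  48.4], dtype=float32), np.float32(113.7), np.float32(45.8), np.float32(-4.0)) [0.0668 0.0801 0.0827]
```

The blank is back on the groove at (506, 46.5) mm and –2°. Now I'll shut the guard.

{"method": "apply_moves", "body": {
  "targets": [
    [[0.1,0,-0.4,0,0],[0,0,-0.4,0,0],[0,0,-0.3,0,0],[0,0,-0.22,0,0],[0,0,0,0,0],[0,0,0,0,-1],[0,0,0,0,-1],[0,0,0,0,-1]]
  ]
}}

```text
clock: 49.05
eef_pos: [0.5913, 0.0438, 0.0884]
tool_rot: [0.72, 0.694, 0.001, 0.0]
ft_force: [1.4, 0.9, -0.5]
grip_width: 0.0105
grasp_force: 60.3
```

{"method": "apply_moves", "body": {
  "targets": [
    [[0,0,0,0,-1],[0,0,0,0,-1],[0,0,0,0,-1]]
  ]
}}

```text
clock: 49.3
eef_pos: [0.5914, 0.0438, 0.0884]
tool_rot: [0.72, 0.694, 0.001, 0.001]
ft_force: [-2.3, -0.3, 5.7]
grip_width: 0.0102
grasp_force: 61.1
```

{"method": "apply_moves", "body": {
  "targets": [
    [[-0.4,0.015,0,0,-1],[-0.4,0.015,0,0,-1],[-0.4,0.015,0,0,-1],[-0.4,0.015,0,0,-1],[-0.4,0.015,0,0,-1],[-0.4,0.015,0,0,-1],[-0.4,0.015,0,0,-1],[-0.4,0.015,0,0,-1]]
  ]
}}

```text
clock: 49.97
eef_pos: [0.4647, 0.0489, 0.0883]
tool_rot: [0.72, 0.694, 0.002, 0.002]
ft_force: [2.0, 1.3, 3.4]
grip_width: 0.0099
grasp_force: 61.1
```

{"method": "apply_moves", "body": {
  "targets": [
    [[-0.3,0.015,0,0,-1],[-0.2,0.01,0,0,-1],[-0.1,0,0,0,-1],[-0.05,0,0,0,-1],[0,0,0,0,-1],[0,0,0,0,-1]]
  ]
}}

```text
clock: 50.47
eef_pos: [0.4416, 0.0498, 0.0883]
tool_rot: [0.72, 0.694, 0.003, 0.003]
ft_force: [8.1, 0.2, -1.0]
grip_width: 0.0103
grasp_force: 60.7
```

{"method": "apply_moves", "body": {
  "targets": [
    [[0,0,0,0,-0.3],[0,0,0,0,-0.3],[0,0,0,0,-0.3],[0,0,0.5,0,-0.3],[0,0,0.9,0,-0.3],[0,0,0.7,0,-0.3],[-0.2,0.6,0,0,-0.3],[-0.2,0.8,0,0,-0.3]]
  ]
}}

```text
clock: 51.13
eef_pos: [0.4221, 0.105, 0.1729]
tool_rot: [0.722, 0.692, 0.001, 0.001]
ft_force: [0.9, -0.3, -1.4]
grip_width: 0.03
grasp_force: 0.0
```

{"method": "apply_moves", "body": {
  "targets": [
    [[-0.2,0.9,0,0,-0.3],[-0.2,0.9,0,0,-0.3],[-0.2,0.9,0,0,-0.3],[-0.2,0.9,0,0,-0.3],[-0.2,0.9,0,0,-0.3],[0,0.9,0,0,-0.3],[0,0,0,0,-0.3],[0,0,0,0,-0.3]]
  ]
}}

```text
clock: 51.8
eef_pos: [0.3799, 0.3227, 0.1703]
tool_rot: [0.719, 0.695, -0.001, 0.0]
ft_force: [-0.5, -1.0, -0.3]
grip_width: 0.0296
grasp_force: 0.0
```

```bash
python3 chk.py k6
```

```text
[0.3798713  0.32274852 0.17025785] [ 0.719  0.695 -0.001  0.   ] 51.8
top grip (array([439.8,  48.5], dtype=float32), np.float32(77.8), np.float32(12.1), np.float32(87.7))
top handle/front (array([545., 176.], dtype=float32), np.float32(89.2), np.float32(47.7), np.float32(-1.6)) [[152.9, 194.1, 200.6], [152.2, 191.9, 198.1], [151.6, 188.8, 197.7]]
top wood (array([634.4, 384.7], dtype=float32), np.float32(37.4), np.float32(37.0), np.float32(-12.1)) 0.0182
side handle/front (array([544.9, 177.1], dtype=float32), np.float32(89.9), np.float32(53.5), np.float32(0.3)) [[150.9, 157.4, 203.0], [150.8, 156.5, 201.3], [150.7, 155.5, 200.5]]
side wood (array([637.7, 385.4], dtype=float32), np.float32(41.8), np.float32(37.2), np.float32(-65.7)) 0.0173
```

View pics/k6.png

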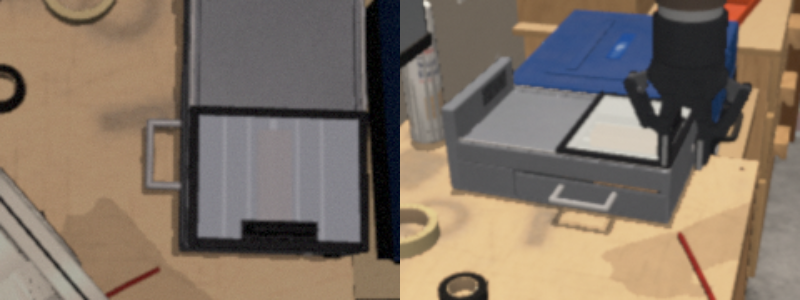

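The blank sits on the middle groove at crop (273,165) under the shut guard. The drawer is flush, the roll measures where it was, the pencil looks unmoved, and the arm is clear.

```bash
python3 -c "
from h import *
print(order.job_done())"
```

```text
the job is handed in; nothing more can be done
None
```

The job is handed in, result not reported: at my last look all three blocks were in the shut drawer, the blank lay flat on the middle groove (re-centred after it was knocked aside), the guard was fully shut, and the pencil and tape were where they started.

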